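# Press the gaskets onto dispenser covers

### The job

The cement on the gaskets of the white dispenser covers standing on edge on the press board has flashed off: tip every cover over with a light push, without gripping it, so that it lies flat on the board, gasket down, and set one steel weight from the hook rail upright on the middle of each. When every cover has its weight, press the start button of the bench timer, and leave the tools and the other things on the bench where they are.

Things in the scene. Friction and masses are not known exactly. Their poses are not given: they have to be found in the camera images.
- board: Grey-topped press board lying fixed on the bench, 230 mm (x) by 640 mm (y), 18 mm thick. Origin on its underside, below the middle of the row of covers; z up, top at z = 18 mm; it reaches from y = -365 to +275 mm and x = -115 to +115 mm. The cement tin also stands on it, at its -y end.
- cover0: White square plastic cover 84 x 84 x 10 mm, 0.12 kg, with a black rubber gasket frame (72 mm square, 4 mm proud) on its back: 14 mm in all. Starts standing on one edge on the board, top edge 102 mm above the bench. Origin: middle of the gasket's free side. Own z: out of the plain white face, 14 mm from the origin; level while it stands, up when it lies gasket down. Absent ones read None (3 or 4 are there).
- cover1: Cover like cover0, same frame. The gasket stops 6 mm short of the edge, so a cover balances on its 10 mm edge alone and falls by itself once leant about 6 degrees. To land gasket down it must fall towards its own -z: push lightly on the plain white face near the top.
- cover2: Cover like cover0, same frame. Some covers face the robot, some face away, turned up to about 20 degrees; they stand in a row along the board, about 130 mm apart.
- cover3: Cover like cover0, same frame.
- weight0: Steel press weight: dark disc 48 mm across, 30 mm high, with a flat-strap bail (loop) on top, 75 mm in all, about 0.42 kg. Origin: centre of its flat underside, z up its middle. Bail 36 mm wide outside along own y: side straps 16 mm (x) by 5 mm, z = 30 to 75 mm, opening 26 x 40 mm, 5 mm bar on top. Starts hanging by the bail on a hook, underside 126 mm above the bench.
- weight1: Press weight like weight0. Grip the bail across its own y, on the outsides of the two straps, from above: the hook runs through the opening between them.
- weight2: Press weight like weight0. There are always six, at least two more than needed; the spare ones may stay.
- weight3: Press weight like weight0.
- weight4: Press weight like weight0.
- weight5: Press weight like weight0.
- rack: Grey hook rail, fixed: bar along its y, top 216 mm up, posts at y = -235 and 235 mm. Origin on the bench under the bar. Six hooks of 8 mm round bar reach to its -x, at y = -185, -111, -37, 37, 111, 185 mm. Bails hang 51 mm in front of the bar, on a level part 196 mm up; the upturned tip 78 mm in front is 210 mm up. To unhook: lift 25 mm, then draw 60 mm to -x.
- timer: Grey bench timer, 75 (x) x 95 (y) x 34 mm, fixed; origin centre of its underside. A small screen and one big round button on top.
- start_top (a point): Centre of the top of the timer's start button (white disc 28 mm across in a black collar, pressed straight down).
- start (a joint): Travel of the start button in m: 0 released, 0.006 fully down; springs back; fully down takes about 4 N.
- tin: Bystander, loose: the cement tin, a closed can 60 mm across, 75 mm high, standing on the board's -y end. Origin at its underside; leave it alone.
- brush: Bystander, loose: the brush, a wooden-handled brush, 160 mm long, lying on the bench. Origin at its underside near its middle; leave it alone.
- tape: Bystander, loose: the roll of tape, a paper tape roll 90 mm across, 24 mm high, lying flat. Origin at its underside; leave it alone.
- driver: Bystander, loose: the screwdriver, a screwdriver 180 mm long, lying. Origin at its underside near its middle; leave it alone.
- offcut: Bystander, loose: the pipe offcut, a grey tube 42 mm across, 70 mm high, standing. Origin at its underside; leave it alone.
- dish: Bystander, loose: the screw dish, a black bowl 90 mm across, 22 mm high. Origin at its underside; leave it alone.
- drill: Bystander, loose: the cordless drill, a blue and black drill lying on its side, about 170 x 180 mm, 60 mm high, 1.2 kg. Origin at its underside; leave it alone.
Not all that is in view belongs to the job. What is shaped like the weight0 but green is not meant.

How it is judged (in metres and radians):
On the way, in this order (a step that is already met when the one before it is completed fails the run):
1. every cover lies gasket down on the board with a weight standing on its middle, released (angle between each of cover0, cover1, cover2, cover3's own z axis and vertical below 0.1 rad and z of each of cover0, cover1, cover2, cover3 in the frame of board below 0.024 m and linear speed of each of cover0, cover1, cover2, cover3 below 0.03 m/s and ((horizontal distance between weight0 and cover0 below 0.018 m and angle between weight0's own z axis and vertical below 0.1 rad and z of weight0 in the frame of cover0 between 0.009 and 0.019 m and linear speed of weight0 below 0.03 m/s and contact force between the fingers and weight0 below 0.2 N) or (horizontal distance between weight1 and cover0 below 0.018 m and angle between weight1's own z axis and vertical below 0.1 rad and z of weight1 in the frame of cover0 between 0.009 and 0.019 m and linear speed of weight1 below 0.03 m/s and contact force between the fingers and weight1 below 0.2 N) or (horizontal distance between weight2 and cover0 below 0.018 m and angle between weight2's own z axis and vertical below 0.1 rad and z of weight2 in the frame of cover0 between 0.009 and 0.019 m and linear speed of weight2 below 0.03 m/s and contact force between the fingers and weight2 below 0.2 N) or (horizontal distance between weight3 and cover0 below 0.018 m and angle between weight3's own z axis and vertical below 0.1 rad and z of weight3 in the frame of cover0 between 0.009 and 0.019 m and linear speed of weight3 below 0.03 m/s and contact force between the fingers and weight3 below 0.2 N) or (horizontal distance between weight4 and cover0 below 0.018 m and angle between weight4's own z axis and vertical below 0.1 rad and z of weight4 in the frame of cover0 between 0.009 and 0.019 m and linear speed of weight4 below 0.03 m/s and contact force between the fingers and weight4 below 0.2 N) or (horizontal distance between weight5 and cover0 below 0.018 m and angle between weight5's own z axis and vertical below 0.1 rad and z of weight5 in the frame of cover0 between 0.009 and 0.019 m and linear speed of weight5 below 0.03 m/s and contact force between the fingers and weight5 below 0.2 N)) and ((horizontal distance between weight0 and cover1 below 0.018 m and angle between weight0's own z axis and vertical below 0.1 rad and z of weight0 in the frame of cover1 between 0.009 and 0.019 m and linear speed of weight0 below 0.03 m/s and contact force between the fingers and weight0 below 0.2 N) or (horizontal distance between weight1 and cover1 below 0.018 m and angle between weight1's own z axis and vertical below 0.1 rad and z of weight1 in the frame of cover1 between 0.009 and 0.019 m and linear speed of weight1 below 0.03 m/s and contact force between the fingers and weight1 below 0.2 N) or (horizontal distance between weight2 and cover1 below 0.018 m and angle between weight2's own z axis and vertical below 0.1 rad and z of weight2 in the frame of cover1 between 0.009 and 0.019 m and linear speed of weight2 below 0.03 m/s and contact force between the fingers and weight2 below 0.2 N) or (horizontal distance between weight3 and cover1 below 0.018 m and angle between weight3's own z axis and vertical below 0.1 rad and z of weight3 in the frame of cover1 between 0.009 and 0.019 m and linear speed of weight3 below 0.03 m/s and contact force between the fingers and weight3 below 0.2 N) or (horizontal distance between weight4 and cover1 below 0.018 m and angle between weight4's own z axis and vertical below 0.1 rad and z of weight4 in the frame of cover1 between 0.009 and 0.019 m and linear speed of weight4 below 0.03 m/s and contact force between the fingers and weight4 below 0.2 N) or (horizontal distance between weight5 and cover1 below 0.018 m and angle between weight5's own z axis and vertical below 0.1 rad and z of weight5 in the frame of cover1 between 0.009 and 0.019 m and linear speed of weight5 below 0.03 m/s and contact force between the fingers and weight5 below 0.2 N)) and ((horizontal distance between weight0 and cover2 below 0.018 m and angle between weight0's own z axis and vertical below 0.1 rad and z of weight0 in the frame of cover2 between 0.009 and 0.019 m and linear speed of weight0 below 0.03 m/s and contact force between the fingers and weight0 below 0.2 N) or (horizontal distance between weight1 and cover2 below 0.018 m and angle between weight1's own z axis and vertical below 0.1 rad and z of weight1 in the frame of cover2 between 0.009 and 0.019 m and linear speed of weight1 below 0.03 m/s and contact force between the fingers and weight1 below 0.2 N) or (horizontal distance between weight2 and cover2 below 0.018 m and angle between weight2's own z axis and vertical below 0.1 rad and z of weight2 in the frame of cover2 between 0.009 and 0.019 m and linear speed of weight2 below 0.03 m/s and contact force between the fingers and weight2 below 0.2 N) or (horizontal distance between weight3 and cover2 below 0.018 m and angle between weight3's own z axis and vertical below 0.1 rad and z of weight3 in the frame of cover2 between 0.009 and 0.019 m and linear speed of weight3 below 0.03 m/s and contact force between the fingers and weight3 below 0.2 N) or (horizontal distance between weight4 and cover2 below 0.018 m and angle between weight4's own z axis and vertical below 0.1 rad and z of weight4 in the frame of cover2 between 0.009 and 0.019 m and linear speed of weight4 below 0.03 m/s and contact force between the fingers and weight4 below 0.2 N) or (horizontal distance between weight5 and cover2 below 0.018 m and angle between weight5's own z axis and vertical below 0.1 rad and z of weight5 in the frame of cover2 between 0.009 and 0.019 m and linear speed of weight5 below 0.03 m/s and contact force between the fingers and weight5 below 0.2 N)) and ((horizontal distance between weight0 and cover3 below 0.018 m and angle between weight0's own z axis and vertical below 0.1 rad and z of weight0 in the frame of cover3 between 0.009 and 0.019 m and linear speed of weight0 below 0.03 m/s and contact force between the fingers and weight0 below 0.2 N) or (horizontal distance between weight1 and cover3 below 0.018 m and angle between weight1's own z axis and vertical below 0.1 rad and z of weight1 in the frame of cover3 between 0.009 and 0.019 m and linear speed of weight1 below 0.03 m/s and contact force between the fingers and weight1 below 0.2 N) or (horizontal distance between weight2 and cover3 below 0.018 m and angle between weight2's own z axis and vertical below 0.1 rad and z of weight2 in the frame of cover3 between 0.009 and 0.019 m and linear speed of weight2 below 0.03 m/s and contact force between the fingers and weight2 below 0.2 N) or (horizontal distance between weight3 and cover3 below 0.018 m and angle between weight3's own z axis and vertical below 0.1 rad and z of weight3 in the frame of cover3 between 0.009 and 0.019 m and linear speed of weight3 below 0.03 m/s and contact force between the fingers and weight3 below 0.2 N) or (horizontal distance between weight4 and cover3 below 0.018 m and angle between weight4's own z axis and vertical below 0.1 rad and z of weight4 in the frame of cover3 between 0.009 and 0.019 m and linear speed of weight4 below 0.03 m/s and contact force between the fingers and weight4 below 0.2 N) or (horizontal distance between weight5 and cover3 below 0.018 m and angle between weight5's own z axis and vertical below 0.1 rad and z of weight5 in the frame of cover3 between 0.009 and 0.019 m and linear speed of weight5 below 0.03 m/s and contact force between the fingers and weight5 below 0.2 N))), for 0.3 s.
2. the timer's start button is pressed down (value of joint start above 0.0035 m), for 0.02 s.
At the end, for the whole second after the job is handed in: Every cover present lies flat on the press board, gasket down (within 6 degrees, at rest); on each stands a weight, upright within 6 degrees, its axis within 18 mm of the middle of the cover, released and at rest; after that the start button has been pressed (at least 3.5 of its 6 mm) and released (all of step 1 and value of joint start below 0.002 m); the robot touches nothing.
It fails at once if the fingers press on a cover with more than 18 N (a hard shove, or gripping it) (contact force between the fingers and cover0 above 18 N or contact force between the fingers and cover1 above 18 N or contact force between the fingers and cover2 above 18 N or contact force between the fingers and cover3 above 18 N).
It fails at once if the cement tin is shifted more than 4 cm or tipped (distance of tin from where it was at the start of the episode above 0.04 m or angle between tin's own z axis and vertical above 0.5 rad).
It fails at once if another thing on the bench (drill, screwdriver, tape, brush, dish, offcut) is shifted more than 4 cm (distance of any of brush, tape, driver, offcut, dish, drill from where it was at the start of the episode above 0.04 m).
Of cover0, cover1, cover2, cover3 only 3 to 4 are there at a start; the rules pass over those that are not, and their reading is None.
At some moment in a run one of weight0, weight1, weight2, weight3, weight4, weight5 may be knocked a few centimetres aside while the robot is not near it.
Once in a run the grip may slacken for a moment while it holds something.
It also fails if it takes over 210 s, if anything falls off the work surface, if the arm or the gripper's body presses on something with over 40 N, if the wrist force passes 120 N, or if a joint passes its speed limit or range.

### The arm

A 7-joint arm with a two-finger parallel gripper is mounted at the origin on the work surface. World frame = base frame: x ahead of the robot, y to its left, z up, the work surface at z = 0. Lengths are in m, angles in degrees, forces in N, time in s.
With the tool pointing down it reaches from about 0.425 to 0.875 m from the base axis. Payload 4.7 kg.
Tool frame: the origin (TCP) lies at the very end of the fingers, on their centre line; the grasp point (between the pads) lies 19 mm behind it; z points along the fingers, y is the line along which they close (so a half turn about z gives the same grasp; the last joint's range is limited). The gripper opens to 85 mm and grips with 20 to 120 N. Pads are 22 mm wide; open, the fingers measure 114 mm over their backs; the gripper's body (76 mm by 85 mm) begins 54 mm behind the grasp point. The pads swing forward as they close: fully open they stand 13 mm farther back than shut.
Start: joints at [-66.629, 18.392, -4.016, 83.108, 1.295, 78.541, -3.26], TCP at [0.249, 0.6, 0.231] pointing down, gripper open.
Joint ranges: [-163.93, 163.93], [-17.29, 119.83], [-79.2, 71.16], [3.27, 140.29], [-89.18, 269.18], [5.43, 117.66], [-154.24, 154.24]. Speed limits (degrees/s): [147.25, 147.25, 180, 180, 180, 180, 180].

### API

Orientations are given as a 3x3 rotation matrix whose columns are the frame's x, y, z axes.
In Python, from workcell import * gives the robot as it stands. The module is installed in compiled form; this text tells all that it offers.
- The arm moves only by the shell command python3 -m jog 'ROWS' [FORCE]. ROWS is JSON, a list that holds one entry, the list of rows, each a list of 7 numbers: the shift along the tool's x, y, z in cm, then the turn, a rotation vector about the tool's x, y, z in degrees, then the finger opening in cm, from 0 to 8.54. In form: [[[x, y, z, ax, ay, az, fingers], ...]]. A call has 1 to 8 rows; each row is the pose to reach, as a shift and turn from the pose commanded when the call began, along the tool's axes at that moment; what a row does not reach only later rows make up. A row lasts 1/10 s, in which the tool goes at most 50 mm and 8.59 degrees, less where a joint would pass 70% of its speed; a pose out of reach is approached as far as the arm can. A call with a gripper value outside its range is refused whole. The fingers move at their own pace and stop on an object; FORCE is the grip in N (left out, the last holds). Time passes only in rows, so rows that repeat a pose let the fingers close. It gives the time, the measured TCP pose, the force, the opening and the grip force at its end, in the units of the state.
- get_state(): the state, without advancing time (a new reading comes with each control period).
- get_image(name): name is "side" or "top"; returns a dict with "img" (420x560x3 uint8, blue, green, red), "fovy" (degrees; the focal length in pixels is half the picture's height over the tangent of half this angle, whatever the lens; pixels are square), "cx", "cy" (the principal point, pixels), "k1" (the pictures are not rectified: a ray, as slopes to the right and down, at radius r is drawn at 1 + k1 r^2 times it, then the intrinsics apply), "R" (3x3) and "t" (3): a world point X has camera coordinates R X + t. Camera axes: x right, y down, z forward; pixel columns grow to the right and rows downward; lengths in m; the calibration is good to about 2 mm. A picture is of the moment at which its call begins. There is no depth.
- close_job(): hands the job in; it is judged then, once.
The state is a dict: "t": time; "q": joint angles; "joint_velocities": joint speeds; "tau": joint torques, N m; "tool_pos": TCP position; "tool_rot": TCP orientation; "wrist_force": force on the tool from outside, world axes, zero at the start; "wrist_torque": the same for the moment, N m; "opening": finger opening in m; "finger_force": force on a finger pad.
Only numpy, scipy, OpenCV 4.12 (cv2) and the standard library are available. Lean on these libraries where they do the work, as an engineer would, in place of code of your own. Each camera call takes 0.05 s, during which the arm holds its last target. There are 200 camera calls.

## Working session

There is one attempt and no reset: what is moved stays moved. The work goes in short steps, Python scripts to look and compute and a shell command to move; the robot and the scene stay as the last step left them, time stands still between calls to the robot, and variables do not carry over. Pictures are saved under pics/ and viewed, at most 14 in all, crops included, and the job is handed in when it is done.

```bash
mkdir -p pics; cat > h.py <<'E'
from workcell import *
import numpy as np, cv2
np.set_printoptions(precision=4,suppress=True)
def K(c):
    f=c["img"].shape[0]/2/np.tan(np.radians(c["fovy"])/2); return f
def ray(c,u,v):
    f=K(c); d=np.array([(u-c["cx"])/f,(v-c["cy"])/f]); s=d.copy()
    for _ in range(20): s=d/(1+c["k1"]*(s@s))
    R=np.array(c["R"]);t=np.array(c["t"])
    return -R.T@t, R.T@np.array([s[0],s[1],1])
def onz(c,u,v,z):
    o,d=ray(c,u,v); return o+d*(z-o[2])/d[2]
def proj(c,X):
    p=np.array(c["R"])@np.array(X)+np.array(c["t"]); s=p[:2]/p[2]; s=s*(1+c["k1"]*(s@s)); return s*K(c)+[c["cx"],c["cy"]]
def two(c1,p1,c2,p2):
    o1,d1=ray(c1,*p1);o2,d2=ray(c2,*p2)
    a=np.linalg.lstsq(np.c_[d1,-d2],o2-o1,rcond=None)[0]
    A=o1+a[0]*d1;B=o2+a[1]*d2; return (A+B)/2,np.linalg.norm(A-B)
E
python3 - <<'E'
from h import *
for n in("top","side"):
    c=get_image(n); cv2.imwrite(f"pics/{n}0.png",cv2.resize(c["img"],(800,600),interpolation=cv2.INTER_CUBIC))
    print(n,K(c),c["cx"],c["cy"],c["k1"],-np.array(c["R"]).T@np.array(c["t"]));print(np.array(c["R"]))
s=get_state();print(s)
E
```

```text
top 390.083298533328 279.2894080166096 214.25965982459806 -0.09132305526287476 [ 0.3574 -0.0483  1.1755]
[[-0.0207 -0.9998  0.003 ]
 [-0.9926  0.0202 -0.1199]
 [ 0.1198 -0.0054 -0.9928]]
side 412.6551345861428 279.65534855563345 204.29862932250006 -0.01829523429051027 [ 0.1087 -0.8477  0.6697]
[[ 0.8846 -0.4658 -0.0217]
 [-0.2613 -0.4567 -0.8504]
 [ 0.3862  0.7579 -0.5257]]
{'t': 0.1, 'q': array([-66.6291,  18.4353,  -4.0134,  83.1677,   1.2939,  78.5425,
        -3.2615]), 'joint_velocities': array([ 0.0469, -0.0192,  0.0192, -0.1881,  0.0965, -0.1413, -0.0667]), 'tau': array([  0.0004, -49.4878,  -0.3834, -31.5209,   0.0132,   0.0074,
        -0.    ]), 'tool_pos': array([0.2493, 0.5998, 0.2303]), 'tool_rot': array([[-0.9234,  0.3837, -0.0006],
       [ 0.3837,  0.9234, -0.0017],
       [-0.0001, -0.0018, -1.    ]]), 'wrist_force': array([-0.0788,  1.6092,  0.615 ]), 'wrist_torque': array([-0.0234,  0.003 ,  0.035 ]), 'finger_force': 0.0, 'opening': 0.08553069362784188}
```

View pics/top0.png

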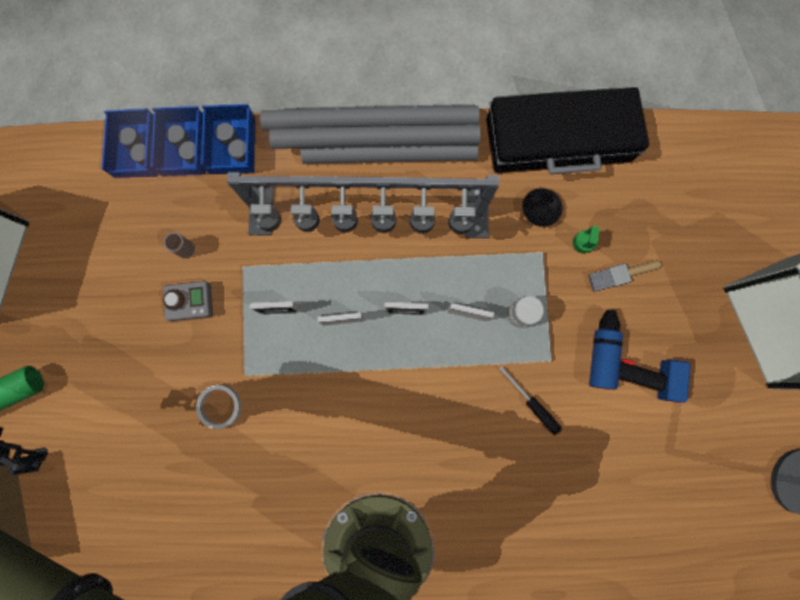

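View pics/side0.png

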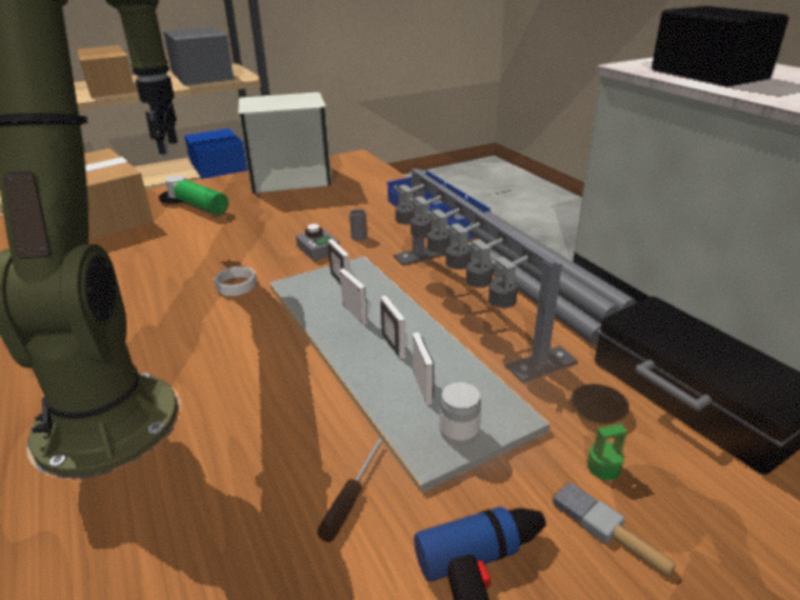

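The top view shows the board (243–550, 253–375), with four covers in a row at about (272,308), (340,318), (406,308) and (472,312), then the tin at (528,310). The rail's weights hang at y-px ~215, and the timer's white button is at (173,299). The side view shows black gaskets on the robot side of covers 1 and 3 from the left, so those two get pushed towards the robot. Covers 2 and 4 have their white faces to the robot, so they get pushed away from it. The only green thing shaped like a weight stands on the bench at (587,238) and isn't meant; the six dark ones on the hooks are. I'll measure next, with an enlarged crop.

```bash
python3 - <<'E'
from h import *
c=get_image("top"); s=get_image("side")
cv2.imwrite("pics/crop1.png",np.vstack([cv2.resize(c["img"][110:280,155:395],(800,567//2*1+17),interpolation=cv2.INTER_CUBIC),cv2.resize(s["img"][115:300,180:420],(800,290),interpolation=cv2.INTER_CUBIC)]))
k=.7
for n,p in dict(b00=(243,267),b01=(544,253),b10=(247,375),b11=(550,362)).items(): print(n,onz(c,p[0]*k,p[1]*k,.018))
for n,p in dict(railL=(230,176),railR=(497,181)).items(): print(n,onz(c,p[0]*k,p[1]*k,.216))
print("btn",onz(c,173*k,299*k,.045))
# covers: white top edges
hsv=cv2.cvtColor(c["img"],cv2.COLOR_BGR2HSV)
m=((hsv[...,2]>170)&(hsv[...,1]<40)).astype(np.uint8)
m[:200]=0;m[235:]=0;m[:,:170]=0;m[:,382:]=0
n,l,st,ce=cv2.connectedComponentsWithStats(m)
for i in range(1,n):
    if st[i][4]<15: continue
    pts=np.argwhere(l==i)[:,::-1].astype(np.float32)
    r=cv2.minAreaRect(pts); bx=cv2.boxPoints(r); print(st[i],[onz(c,*p,.102)[:2].round(3) for p in bx], onz(c,*r[0],.102)[:2])
# bail bars of weights: bright horizontal patches
m=((hsv[...,2]>120)&(hsv[...,1]<50)).astype(np.uint8); m[:135]=0;m[162:]=0;m[:,:170]=0;m[:,340:]=0
n,l,st,ce=cv2.connectedComponentsWithStats(m)
for i in range(1,n):
    if st[i][4]>=15: print(st[i],ce[i],onz(c,*ce[i],.201))
E
```

```text
b00 [0.5875 0.275  0.018 ]
b01 [ 0.6049 -0.3663  0.018 ]
b10 [0.3594 0.264  0.018 ]
b11 [ 0.3733 -0.367   0.018 ]
railL [0.7164 0.2471 0.216 ]
railR [ 0.6961 -0.2344  0.216 ]
btn [0.5182 0.4144 0.045 ]
[362 208  18  18 249] [array([ 0.476, -0.274]), array([ 0.509, -0.31 ]), array([ 0.475, -0.342]), array([ 0.442, -0.306])] [ 0.4756 -0.3081]
[175 211  29   5  75] [array([0.499, 0.237]), array([0.503, 0.158]), array([0.495, 0.158]), array([0.491, 0.236])] [0.4968 0.1972]
[270 212  29   3  68] [array([ 0.494, -0.029]), array([ 0.492, -0.106]), array([ 0.487, -0.106]), array([ 0.488, -0.028])] [ 0.4903 -0.0673]
[316 213  29   8  76] [array([ 0.483, -0.155]), array([ 0.49 , -0.157]), array([ 0.471, -0.234]), array([ 0.464, -0.233])] [ 0.4771 -0.1946]
[223 219  29   6  67] [array([0.469, 0.103]), array([0.476, 0.024]), array([0.469, 0.024]), array([0.462, 0.102])] [0.4689 0.0633]
[176 135  13  14  92] [182.087 144.337] [0.6628 0.1946 0.201 ]
[204 135  14  14  92] [210.1413 144.3696] [0.6607 0.1214 0.201 ]
[232 135  14  17 111] [238.7297 144.7838] [0.6578 0.0473 0.201 ]
[261 135  14  15 103] [267.5146 145.0777] [ 0.6554 -0.027   0.201 ]
[290 135  14  16 112] [296.4018 145.2054] [ 0.6536 -0.1015  0.201 ]
[318 135  14  16 104] [324.4712 145.8269] [ 0.6507 -0.174   0.201 ]
```

View pics/crop1.png

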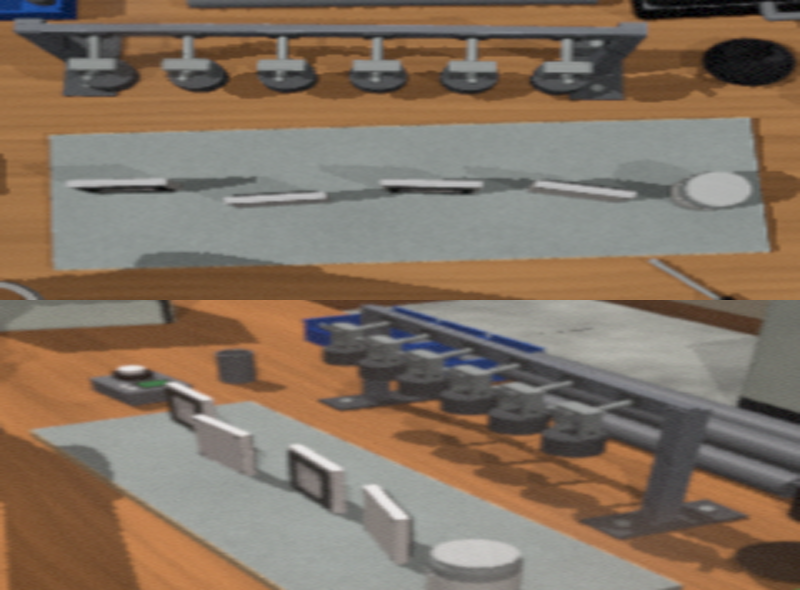

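The crop confirms six dark steel weights on the hooks. Covers 1 and 3 (crop px 120,187 and 430,187) have their gasket towards the robot, and covers 2 and 4 (275,198 and 585,190) their white face towards it. The spacings of about 130 and 74 mm match the given sizes.

```bash
cat >> h.py <<'E'
def go(x,y,z,yaw,ref=None):
    """print shift (cm, tool axes) and az from the current (or given (pos,yaw)) pose; yaw = heading of tool y"""
    if ref is None:
        s=get_state(); p=np.array(s["tool_pos"]);R=np.array(s["tool_rot"])
    else:
        p=np.array(ref[:3]);a=np.radians(ref[3]);R=np.array([[-np.sin(a),np.cos(a),0],[np.cos(a),np.sin(a),0],[0,0,-1.]]);R[:,0]=[-np.sin(a),np.cos(a),0];R[:,1]=[np.cos(a),np.sin(a),0]
        R=np.c_[np.cross(R[:,1],[0,0,-1]),R[:,1],[0,0,-1]]
    cur=np.degrees(np.arctan2(R[1,1],R[0,1]))
    print((R.T@(np.array([x,y,z])-p)*100).round(2),"az",round(-(yaw-cur),2)); return x,y,z,yaw
E
python3 - <<'E'
from h import *
r=go(.545,.197,.2,92.9)
r=go(.545,.197,.086,92.9,r); r=go(.488,.197,.086,92.9,r)
E
```

```text
[-42.77 -25.86   3.1 ] az -25.46
[ 0.   0.  11.4] az -0.0
[5.69 0.29 0.  ] az -0.0
```

```bash
P=[-42.8,-25.9,3.1,0,0,-25.5,0]
python3 -m jog '[[[-42.8,-25.9,3.1,0,0,-25.5,0],[-42.8,-25.9,3.1,0,0,-25.5,0],[-42.8,-25.9,3.1,0,0,-25.5,0],[-42.8,-25.9,3.1,0,0,-25.5,0],[-42.8,-25.9,3.1,0,0,-25.5,0],[-42.8,-25.9,3.1,0,0,-25.5,0],[-42.8,-25.9,3.1,0,0,-25.5,0],[-42.8,-25.9,3.1,0,0,-25.5,0]]]'
python3 - <<'E'
from h import *
go(.545,.197,.2,92.9)
E
```

```text
t: 1.0
tool_pos: [0.4847, 0.2789, 0.2068]
tool_rot: [[-0.999, -0.051, 0.0], [-0.051, 0.999, 0.0], [-0.0, 0.0, -1.0]]
wrist_force: [0.7, 0.1, 0.1]
opening: 0.0003
finger_force: 0.0
[-5.61 -8.49  0.68] az 0.05
```

```bash
python3 -m jog '[[[-5.6,-8.5,0.7,0,0,0,0],[-5.6,-8.5,0.7,0,0,0,0],[-5.6,-8.5,0.7,0,0,0,0],[-5.6,-8.5,0.7,0,0,0,0],[-5.6,-8.5,5,0,0,0,0],[-5.6,-8.5,9,0,0,0,0],[-5.6,-8.5,12,0,0,0,0],[-5.6,-8.5,12,0,0,0,0]]]'
python3 - <<'E'
from h import *
go(.545,.197,.086,92.9)
c=get_image("top");s=get_image("side")
cv2.imwrite("pics/a.png",np.hstack([cv2.resize(c["img"][170:270,130:280],(400,267)),cv2.resize(s["img"][130:260,180:375],(400,267))]))
E
```

```text
t: 1.8
tool_pos: [0.5395, 0.1995, 0.0822]
tool_rot: [[-0.998, -0.054, -0.009], [-0.054, 0.999, -0.003], [0.009, -0.002, -1.0]]
wrist_force: [-0.1, -0.1, -0.1]
opening: -0.0
finger_force: 0.0
[-0.53 -0.28 -0.39] az 0.22
```

View pics/a.png

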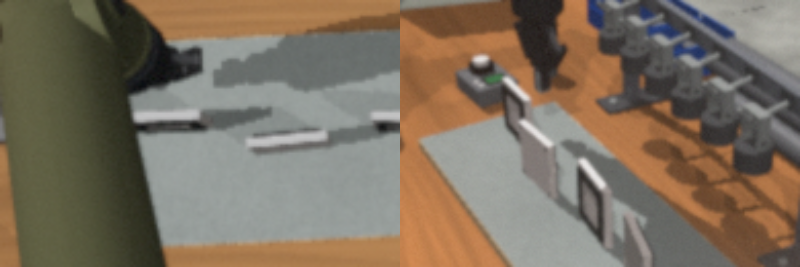

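The fingers stand behind cover 1 (right panel 545,80), clear of the hooks, so I'll push gently.

```bash
python3 -m jog '[[[0.9,-0.2,-0.3,0,0,0,0],[1.5,-0.2,-0.3,0,0,0,0],[1.9,-0.2,-0.3,0,0,0,0],[2.3,-0.2,-0.3,0,0,0,0],[2.7,-0.2,-0.3,0,0,0,0],[3.1,-0.2,-0.3,0,0,0,0],[3.5,-0.2,-0.3,0,0,0,0],[3.9,-0.2,-0.3,0,0,0,0]]]'
python3 -m jog '[[[0.4,0,0,0,0,0,0],[0.8,0,0,0,0,0,0],[1.2,0,0,0,0,0,0],[1.2,0,0,0,0,0,0],[0.2,0,0,0,0,0,0],[-2,0,-4,0,0,0,0],[-2,0,-8,0,0,0,0],[-2,0,-12,0,0,0,0]]]'
python3 - <<'E'
from h import *
# B: white face to robot
import math
r=go(.425,.063,.205,95.1); r=go(.425,.063,.086,95.1,r); r=go(.485,.068,.086,95.1,r)
c=get_image("top");s=get_image("side")
cv2.imwrite("pics/b.png",np.hstack([cv2.resize(c["img"][170:270,130:280],(400,267)),cv2.resize(s["img"][130:260,180:375],(400,267))]))
E
```

```text
t: 2.7
tool_pos: [0.5049, 0.1947, 0.0897]
tool_rot: [[-0.999, -0.051, -0.0], [-0.051, 0.999, -0.0], [0.0, -0.0, -1.0]]
wrist_force: [0.2, -0.2, -0.5]
opening: 0.0002
finger_force: 0.0
t: 3.5
tool_pos: [0.5265, 0.1954, 0.2111]
tool_rot: [[-0.999, -0.05, 0.0], [-0.05, 0.999, -0.0], [-0.0, -0.0, -1.0]]
wrist_force: [0.7, 0.1, 0.0]
opening: 0.0001
finger_force: 0.0
[ 10.8  -12.71   0.61] az -2.22
[ 0.   0.  11.9] az -0.0
[-6.02 -0.04  0.  ] az -0.0
```

View pics/b.png

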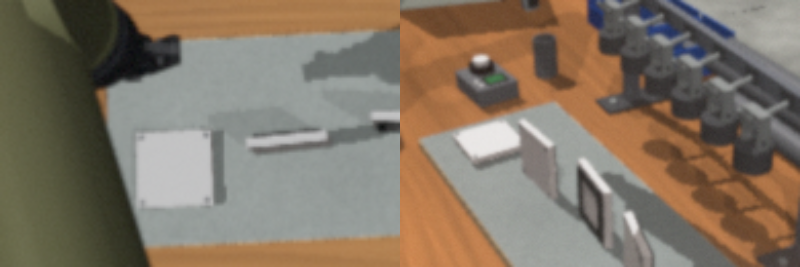

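Cover 1 lies flat with its white face up (left panel 175,168). Next is cover 2, from the robot side.

```bash
python3 -m jog '[[[10.8,-12.7,0.6,0,0,-2.2,0],[10.8,-12.7,0.6,0,0,-2.2,0],[10.8,-12.7,0.6,0,0,-2.2,0],[10.8,-12.7,0.6,0,0,-2.2,0],[10.8,-12.7,0.6,0,0,-2.2,0],[10.8,-12.7,0.6,0,0,-2.2,0],[10.8,-12.7,0.6,0,0,-2.2,0]]]'
python3 -m jog '[[[0,0,4,0,0,0,0],[0,0,8,0,0,0,0],[0,0,11.9,0,0,0,0],[0,0,11.9,0,0,0,0],[0,0,11.9,0,0,0,0]]]'
python3 - <<'E'
from h import *
go(.485,.068,.086,95.1)
E
```

```text
t: 4.3
tool_pos: [0.4249, 0.0647, 0.2039]
tool_rot: [[-0.996, -0.091, 0.001], [-0.091, 0.996, 0.0], [-0.001, 0.0, -1.0]]
wrist_force: [0.5, 0.6, -0.5]
opening: 0.0001
finger_force: 0.0
t: 4.8
tool_pos: [0.4244, 0.064, 0.085]
tool_rot: [[-0.996, -0.091, -0.001], [-0.091, 0.996, -0.001], [0.001, -0.001, -1.0]]
wrist_force: [-0.4, 1.2, 0.0]
opening: 0.0001
finger_force: 0.0
[-6.08 -0.15 -0.11] az 0.11
```

```bash
python3 -m jog '[[[-0.8,0,0,0,0,0,0],[-1.5,0,0,0,0,0,0],[-2,0,0,0,0,0,0],[-2.4,0,0,0,0,0,0],[-2.8,0,0,0,0,0,0],[-3.2,0,0,0,0,0,0],[-3.6,0,0,0,0,0,0],[-4,0,0,0,0,0,0]]]'
python3 -m jog '[[[-0.4,0,0,0,0,0,0],[-0.8,0,0,0,0,0,0],[-1.2,0,0,0,0,0,0],[-1.2,0,0,0,0,0,0],[0.3,0,0,0,0,0,0],[1.5,0,-5,0,0,0,0],[1.5,0,-9,0,0,0,0],[1.5,0,-12,0,0,0,0]]]'
python3 - <<'E'
from h import *
r=go(.537,-.067,.205,88.8); r=go(.482,-.068,.086,88.8,r)
E
```

```text
t: 5.6
tool_pos: [0.464, 0.067, 0.0848]
tool_rot: [[-0.996, -0.09, 0.0], [-0.09, 0.996, 0.0], [-0.0, 0.0, -1.0]]
wrist_force: [-0.6, -0.0, 0.4]
opening: -0.0002
finger_force: 0.0
t: 6.4
tool_pos: [0.4491, 0.0657, 0.2075]
tool_rot: [[-0.996, -0.09, 0.003], [-0.09, 0.996, 0.001], [-0.003, 0.001, -1.0]]
wrist_force: [0.2, -0.2, 0.4]
opening: 0.0001
finger_force: 0.0
[ -7.57 -14.     0.26] az 6.34
[ 5.5  -0.22 11.9 ] az -0.0
```

```bash
python3 -m jog '[[[-7.6,-14,0.3,0,0,6.3,0],[-7.6,-14,0.3,0,0,6.3,0],[-7.6,-14,0.3,0,0,6.3,0],[-7.6,-14,0.3,0,0,6.3,0],[-7.6,-14,0.3,0,0,6.3,0],[-7.6,-14,0.3,0,0,6.3,0],[-7.6,-14,0.3,0,0,6.3,0]]]'
python3 -m jog '[[[0,0,4,0,0,0,0],[0,0,8,0,0,0,0],[0,0,11.9,0,0,0,0],[0,0,11.9,0,0,0,0],[0,0,11.9,0,0,0,0]]]'
python3 - <<'E'
from h import *
go(.482,-.068,.086,88.8)
c=get_image("top");s=get_image("side")
cv2.imwrite("pics/c.png",np.hstack([cv2.resize(c["img"][170:270,160:310],(400,267)),cv2.resize(s["img"][150:280,180:375],(400,267))]))
E
```

```text
t: 7.1
tool_pos: [0.5365, -0.0649, 0.2016]
tool_rot: [[-1.0, 0.017, -0.001], [0.017, 1.0, 0.001], [0.001, 0.001, -1.0]]
wrist_force: [0.8, -0.4, -0.3]
opening: 0.0
finger_force: 0.0
t: 7.6
tool_pos: [0.5369, -0.0659, 0.0834]
tool_rot: [[-1.0, 0.019, -0.0], [0.019, 1.0, 0.0], [0.0, 0.0, -1.0]]
wrist_force: [0.9, 0.3, 0.6]
opening: 0.0
finger_force: 0.0
[ 5.48 -0.31 -0.26] az 0.13
```

View pics/c.png

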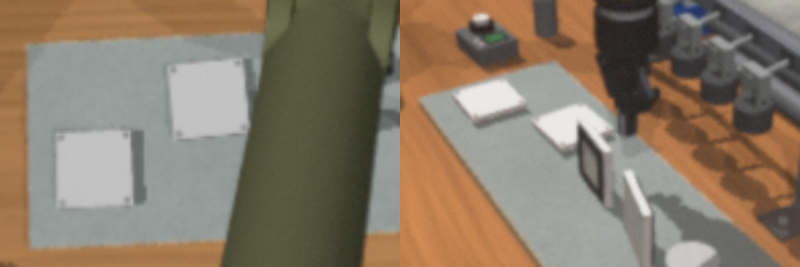

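Covers 1 and 2 lie flat, white side up, and the fingers are behind cover 3. I'll push it, then set up for cover 4.

```bash
python3 -m jog '[[[0.8,-0.2,-0.3,0,0,0,0],[1.5,-0.2,-0.3,0,0,0,0],[2,-0.2,-0.3,0,0,0,0],[2.4,-0.2,-0.3,0,0,0,0],[2.8,-0.2,-0.3,0,0,0,0],[3.2,-0.2,-0.3,0,0,0,0],[3.6,-0.2,-0.3,0,0,0,0],[4,-0.2,-0.3,0,0,0,0]]]'
python3 -m jog '[[[0.4,0,0,0,0,0,0],[0.8,0,0,0,0,0,0],[1.2,0,0,0,0,0,0],[1.2,0,0,0,0,0,0],[-0.3,0,0,0,0,0,0],[-1.5,0,-5,0,0,0,0],[-1.5,0,-9,0,0,0,0],[-1.5,0,-12,0,0,0,0]]]'
python3 - <<'E'
from h import *
r=go(.433,-.184,.205,76.2); r=go(.485,-.197,.086,76.2,r)
E
```

```text
t: 8.5
tool_pos: [0.4967, -0.0682, 0.0857]
tool_rot: [[-1.0, 0.02, -0.0], [0.02, 1.0, -0.0], [0.0, -0.0, -1.0]]
wrist_force: [-0.6, 0.6, -0.4]
opening: -0.0003
finger_force: 0.0
t: 9.3
tool_pos: [0.5133, -0.0688, 0.2086]
tool_rot: [[-1.0, 0.02, 0.003], [0.02, 1.0, -0.0], [-0.003, -0.0, -1.0]]
wrist_force: [-0.0, 0.4, -0.0]
opening: -0.0001
finger_force: 0.0
[  7.79 -11.69   0.34] az 12.63
[-5.36 -0.02 11.9 ] az -0.0
```

```bash
python3 -m jog '[[[7.8,-11.7,0.3,0,0,12.6,0],[7.8,-11.7,0.3,0,0,12.6,0],[7.8,-11.7,0.3,0,0,12.6,0],[7.8,-11.7,0.3,0,0,12.6,0],[7.8,-11.7,0.3,0,0,12.6,0],[7.8,-11.7,0.3,0,0,12.6,0],[7.8,-11.7,0.3,0,0,12.6,0]]]'
python3 -m jog '[[[0,0,4,0,0,0,0],[0,0,8,0,0,0,0],[0,0,11.9,0,0,0,0],[0,0,11.9,0,0,0,0],[0,0,11.9,0,0,0,0]]]'
python3 - <<'E'
from h import *
go(.485,-.197,.086,76.2)
E
```

```text
t: 10.0
tool_pos: [0.4325, -0.1826, 0.2027]
tool_rot: [[-0.972, 0.235, -0.0], [0.235, 0.972, -0.0], [0.0, -0.0, -1.0]]
wrist_force: [0.4, -0.2, 0.9]
opening: 0.0002
finger_force: 0.0
t: 10.5
tool_pos: [0.4319, -0.1835, 0.084]
tool_rot: [[-0.972, 0.237, -0.001], [0.237, 0.972, -0.0], [0.001, -0.001, -1.0]]
wrist_force: [0.0, -0.9, -0.5]
opening: -0.0
finger_force: 0.0
[-5.48 -0.06 -0.21] az 0.11
```

```bash
python3 -m jog '[[[-0.8,0,-0.2,0,0,0,0],[-1.5,0,-0.2,0,0,0,0],[-2,0,-0.2,0,0,0,0],[-2.4,0,-0.2,0,0,0,0],[-2.8,0,-0.2,0,0,0,0],[-3.2,0,-0.2,0,0,0,0],[-3.6,0,-0.2,0,0,0,0],[-4,0,-0.2,0,0,0,0]]]'
python3 -m jog '[[[-0.4,0,0,0,0,0,0],[-0.8,0,0,0,0,0,0],[-1.2,0,0,0,0,0,0],[-1.4,0,0,0,0,0,0],[0.3,0,0,0,0,0,0],[1,0,-5,0,0,0,0],[1,0,-9,0,0,0,0],[1,0,-14,0,0,0,5.5]]]'
python3 - <<'E'
from h import *
# in front of the rail, high, for the view: weight y=-.174 column
go(.5907,-.172,.235,87.6)
E
```

```text
t: 11.3
tool_pos: [0.4707, -0.1935, 0.0857]
tool_rot: [[-0.971, 0.238, -0.0], [0.238, 0.971, 0.0], [0.0, 0.0, -1.0]]
wrist_force: [-0.9, -0.2, -0.0]
opening: -0.0001
finger_force: 0.0
t: 12.1
tool_pos: [0.4595, -0.1908, 0.2264]
tool_rot: [[-0.971, 0.238, -0.002], [0.238, 0.971, 0.001], [0.002, 0.0, -1.0]]
wrist_force: [0.8, -0.1, -0.3]
opening: 0.0133
finger_force: 0.0
[-12.29   4.95  -0.89] az -11.38
```

```bash
cat > m.py <<'E'
from h import *
def covers(c,pr=True):
    hsv=cv2.cvtColor(c["img"],cv2.COLOR_BGR2HSV)
    m=((hsv[...,2]>150)&(hsv[...,1]<40)).astype(np.uint8); m[:150]=0;m[280:]=0;m[:,:160]=0;m[:,400:]=0
    k,_=cv2.findContours(m,cv2.RETR_EXTERNAL,cv2.CHAIN_APPROX_NONE); out=[]
    for q in k:
        if cv2.contourArea(q)<200: continue
        r=cv2.minAreaRect(q); b=cv2.boxPoints(r)
        w=np.array([onz(c,*p,.032)[:2] for p in b]); out.append(w.mean(0))
        if pr: print("cover",w.mean(0),"sides",np.linalg.norm(w-np.roll(w,1,0),axis=1)[:2],"area",cv2.contourArea(q))
    return out
if __name__=="__main__":
    c=get_image("top"); covers(c)
    hsv=cv2.cvtColor(c["img"],cv2.COLOR_BGR2HSV)
    m=((hsv[...,2]>120)&(hsv[...,1]<50)).astype(np.uint8); m[:135]=0;m[165:]=0;m[:,:170]=0;m[:,340:]=0
    n,l,st,ce=cv2.connectedComponentsWithStats(m)
    for i in range(1,n):
        if st[i][4]<15: continue
        w=(l==i).sum(1); rows=np.where(w>=9)[0]; 
        if len(rows)==0: continue
        ys,xs=np.where((l==i)&(np.isin(np.arange(l.shape[0]),rows)[:,None]))
        print("bail",rows,xs.min(),xs.max(),onz(c,xs.mean(),ys.mean(),.201)[:2])
    cv2.imwrite("pics/d.png",np.hstack([cv2.resize(c["img"][120:280,160:400],(400,267)),cv2.resize(get_image("side")["img"][130:330,180:480],(400,267))]))
E
python3 m.py
```

```text
cover [0.48   0.0178] sides [0.2274 0.5145] area 9240.5
bail [143 144 145 146 147 148] 176 188 [0.6596 0.195 ]
bail [144 145 146 147 148] 204 216 [0.6564 0.1218]
bail [144 145 146 147 148] 232 245 [0.6544 0.0474]
bail [144 145 146 147 148 149] 261 274 [ 0.6516 -0.0269]
bail [145 146 147 148 149 150] 290 303 [ 0.6477 -0.1021]
bail [145 146 147 148 149 150] 318 331 [ 0.6461 -0.1737]
```

View pics/d.png

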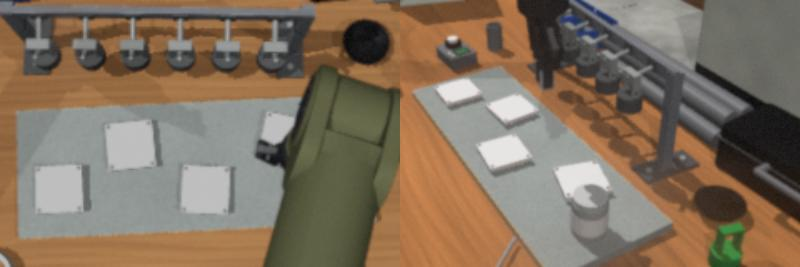

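All four covers lie flat, white side up (left panel 60,188; 130,145; 205,188; 280,130), and the tin is untouched. I'll refine the cover mask and take the nearest weight for cover 4.

```bash
sed -i 's/>150)&(hsv\[...,1\]<40/>185)\&(hsv[...,1]<40/' m.py
python3 - <<'E'
from h import *
from m import covers
covers(get_image("top"))
r=go(.646,-.174,.25,87.8); go(.646,-.174,.166,87.8,r)
E
```

```text
cover [ 0.44   -0.0628] sides [0.0765 0.0796] area 641.0
cover [0.4465 0.1951] sides [0.0799 0.0776] area 633.5
cover [0.522  0.0687] sides [0.0789 0.0795] area 627.0
[-17.37   6.09  -1.92] az -11.56
[0.  0.  8.4] az -0.0
```

```bash
python3 -m jog '[[[-4,1.5,-2.5,0,0,-8,5.5],[-17.4,6.1,-2.5,0,0,-11.6,5.5],[-17.4,6.1,-2.5,0,0,-11.6,5.5],[-17.4,6.1,-2.5,0,0,-11.6,5.5],[-17.4,6.1,-2.5,0,0,-11.6,5.5],[-17.4,6.1,-2.5,0,0,-11.6,5.5],[-17.4,6.1,-2.5,0,0,-11.6,5.5]]]'
python3 - <<'E'
from h import *
from m import covers
c=get_image("top");covers(c)
go(.646,-.174,.166,87.8)
s=get_image("side")
cv2.imwrite("pics/e.png",np.hstack([cv2.resize(c["img"][110:210,260:410],(400,267)),cv2.resize(s["img"][120:260,300:510],(400,267))]))
E
```

```text
t: 12.95
tool_pos: [0.643, -0.1742, 0.25]
tool_rot: [[-0.999, 0.039, -0.002], [0.039, 0.999, -0.0], [0.002, -0.0, -1.0]]
wrist_force: [-0.2, -0.4, 0.6]
opening: 0.0549
finger_force: 0.0
cover [0.4465 0.1951] sides [0.0799 0.0776] area 645.5
cover [0.5217 0.0688] sides [0.0795 0.0798] area 633.0
[-0.3   0.03  8.48] az -0.07
```

View pics/e.png

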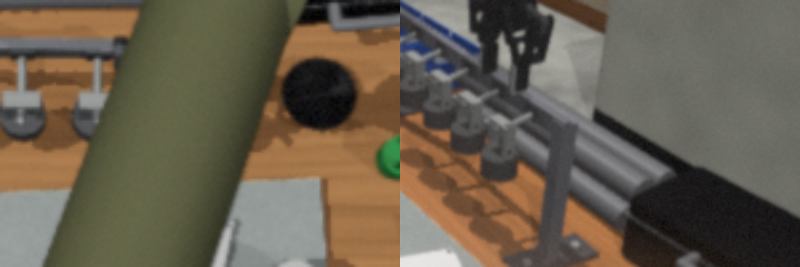

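```bash
python3 - <<'E'
from h import *
c=get_image("top");s=get_image("side")
print(proj(s,(.646,-.174,.201)),proj(s,(.646,-.156,.201)),proj(s,(.646,-.192,.201)))
cr=s["img"][160:230,320:390].copy()
cv2.imwrite("pics/f.png",cv2.resize(cr,(560,560),interpolation=cv2.INTER_CUBIC))
E
```

```text
[353.0539 183.1102] [348.4991 179.9385] [357.7383 186.3728]
```

View pics/f.png

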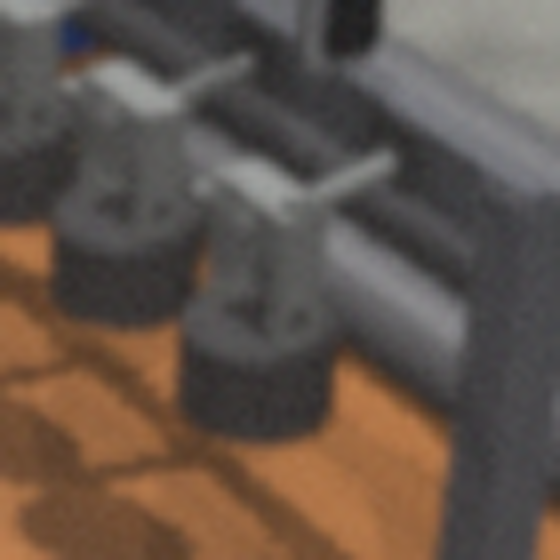

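The bail top is at crop (258,188), which is full px (352,183.5), and the prediction was (353,183). I'll descend and grip.

```bash
python3 -m jog '[[[-0.3,0,3,0,0,0,5.5],[-0.3,0,6,0,0,0,5.5],[-0.3,0,8.4,0,0,0,5.5],[-0.3,0,8.4,0,0,0,5.5],[-0.3,0,8.4,0,0,0,2.5],[-0.3,0,8.4,0,0,0,2.5],[-0.3,0,8.4,0,0,0,2.5],[-0.3,0,8.4,0,0,0,2.5]]]' 60
python3 -m jog '[[[0,0,0,0,0,0,2.5],[0,0,0,0,0,0,2.5]]]' 60
python3 -m jog '[[[0,0,-1,0,0,0,2.5],[0,0,-2,0,0,0,2.5],[0,0,-2.6,0,0,0,2.5],[0,0,-2.6,0,0,0,2.5],[2,0,-2.6,0,0,0,2.5],[4,0,-2.6,0,0,0,2.5],[7,0,-2.6,0,0,0,2.5],[7,0,-2.6,0,0,0,2.5]]]'
```

```text
t: 13.95
tool_pos: [0.648, -0.1739, 0.1687]
tool_rot: [[-0.999, 0.038, 0.003], [0.038, 0.999, -0.001], [-0.003, -0.0, -1.0]]
wrist_force: [-1.4, -0.5, 4.2]
opening: 0.0352
finger_force: 61.3
t: 14.15
tool_pos: [0.648, -0.1739, 0.1687]
tool_rot: [[-0.999, 0.038, 0.003], [0.038, 0.999, -0.001], [-0.003, -0.001, -1.0]]
wrist_force: [-1.2, -1.2, 6.7]
opening: 0.0351
finger_force: 61.6
t: 14.95
tool_pos: [0.5731, -0.1715, 0.1919]
tool_rot: [[-0.999, 0.04, -0.004], [0.04, 0.999, 0.002], [0.004, 0.002, -1.0]]
wrist_force: [1.0, -0.7, -3.8]
opening: 0.0352
finger_force: 61.0
```

```bash
python3 - <<'E'
from h import *
from m import covers
covers(get_image("top"))
s=get_image("side")
hsv=cv2.cvtColor(s["img"],cv2.COLOR_BGR2HSV)
m=((hsv[...,2]>165)&(hsv[...,1]<40)).astype(np.uint8);m[:150]=0
k,_=cv2.findContours(m,cv2.RETR_EXTERNAL,cv2.CHAIN_APPROX_NONE)
for q in k:
    if cv2.contourArea(q)>120:
        h=cv2.convexHull(q); a=cv2.approxPolyDP(h,4,True)[:,0]
        print(cv2.contourArea(q),[(tuple(p),onz(s,*p,.032)[:2].round(3)) for p in a])
E
```

```text
cover [ 0.4407 -0.0513] sides [0.055  0.0801] area 363.0
cover [0.4465 0.1951] sides [0.0799 0.0776] area 647.0
cover [0.5216 0.0688] sides [0.0798 0.0798] area 636.0
1116.5 [((np.int32(339), np.int32(271)), array([ 0.56 , -0.257])), ((np.int32(332), np.int32(282)), array([ 0.525, -0.28 ])), ((np.int32(318), np.int32(284)), array([ 0.494, -0.271])), ((np.int32(281), np.int32(256)), array([ 0.468, -0.143])), ((np.int32(297), np.int32(245)), array([ 0.524, -0.124])), ((np.int32(326), np.int32(249)), array([ 0.579, -0.173]))]
698.0 [((np.int32(279), np.int32(247)), array([ 0.48 , -0.109])), ((np.int32(248), np.int32(256)), array([ 0.397, -0.103])), ((np.int32(236), np.int32(238)), array([ 0.4 , -0.02])), ((np.int32(270), np.int32(229)), array([ 0.496, -0.027]))]
498.0 [((np.int32(284), np.int32(212)), array([0.568, 0.028])), ((np.int32(258), np.int32(221)), array([0.484, 0.024])), ((np.int32(242), np.int32(208)), array([0.472, 0.108])), ((np.int32(268), np.int32(198)), array([0.563, 0.121]))]
426.0 [((np.int32(243), np.int32(196)), array([0.502, 0.17 ])), ((np.int32(215), np.int32(207)), array([0.406, 0.152])), ((np.int32(205), np.int32(195)), array([0.403, 0.234])), ((np.int32(231), np.int32(186)), array([0.494, 0.247]))]
```

```bash
python3 -m jog '[[[0,5,0,0,0,0,2.5],[0,10,0,0,0,0,2.5],[0,15,0,0,0,0,2.5],[0,20,0,0,0,0,2.5],[0,20,0,0,0,0,2.5],[0,20,0,0,0,0,2.5]]]'
python3 - <<'E'
from h import *
from m import covers
c=get_image("top"); cs=covers(c)
for p in cs:
    if p[1]<-.15: r=go(*p,.11,87.8); go(*p,.076,87.8,r)
E
```

```text
t: 15.65
tool_pos: [0.5856, 0.032, 0.1925]
tool_rot: [[-0.999, 0.033, 0.0], [0.033, 0.999, -0.0], [-0.0, -0.0, -1.0]]
wrist_force: [0.9, -1.8, -3.7]
opening: 0.0348
finger_force: 61.9
cover [0.4454 0.2158] sides [0.0769 0.0359] area 284.0
cover [ 0.4389 -0.0632] sides [0.0794 0.0817] area 659.5
cover [ 0.5277 -0.2071] sides [0.0789 0.08  ] area 633.5
[  4.93 -23.84   8.28] az 0.12
[0.  0.  3.4] az -0.0
```

```bash
python3 -m jog '[[[1,-5,0,0,0,0,2.5],[2,-10,1,0,0,0,2.5],[3,-15,3,0,0,0,2.5],[4.8,-20,5,0,0,0,2.5],[4.8,-23.8,8,0,0,0,2.5],[4.8,-23.8,8.3,0,0,0,2.5],[4.8,-23.8,8.3,0,0,0,2.5],[4.8,-23.8,8.3,0,0,0,2.5]]]'
python3 - <<'E'
from h import *
go(.529,-.2071,.0755,87.8)
E
```

```text
t: 16.5
tool_pos: [0.5286, -0.2066, 0.1101]
tool_rot: [[-0.999, 0.038, 0.001], [0.038, 0.999, 0.001], [-0.001, 0.001, -1.0]]
wrist_force: [-0.5, 1.5, -2.5]
opening: 0.0354
finger_force: 62.2
[-0.04 -0.05  3.46] az -0.0
```

```bash
python3 -m jog '[[[0,0,1.2,0,0,0,2.5],[0,0,2.2,0,0,0,2.5],[0,0,2.8,0,0,0,2.5],[0,0,3.2,0,0,0,2.5],[0,0,3.4,0,0,0,2.5],[0,0,3.4,0,0,0,2.5]]]'
python3 - <<'E'
from h import *
s=get_image("side")
cv2.imwrite("pics/g.png",cv2.resize(s["img"][200:290,260:380],(640,480),interpolation=cv2.INTER_CUBIC))
E
```

```text
t: 17.1
tool_pos: [0.5279, -0.2067, 0.0755]
tool_rot: [[-0.999, 0.038, -0.0], [0.038, 0.999, 0.0], [0.0, 0.0, -1.0]]
wrist_force: [0.3, -0.5, -3.9]
opening: 0.035
finger_force: 62.3
```

View pics/g.png

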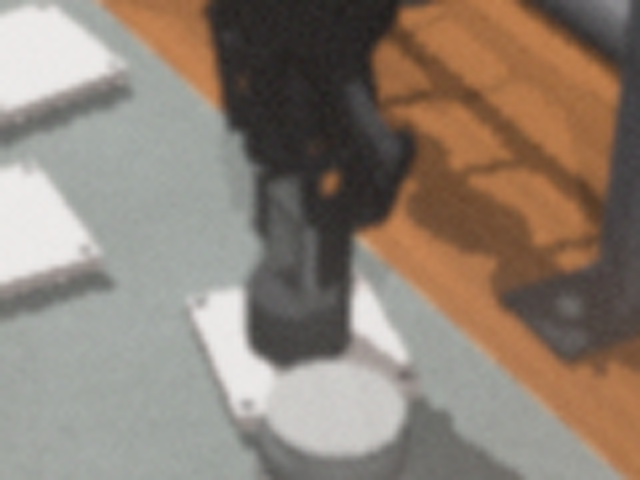

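The weight is upright over cover 4 and just above it; the wrist still carries the full load. I'll lower to contact and release.

```bash
python3 -m jog '[[[0,0,0.1,0,0,0,2.5],[0,0,0.15,0,0,0,2.5],[0,0,0.15,0,0,0,2.5]]]'
python3 -m jog '[[[0,0,0.1,0,0,0,2.5],[0,0,0.1,0,0,0,2.5]]]'
```

```text
t: 17.45
tool_pos: [0.5283, -0.207, 0.0749]
tool_rot: [[-0.999, 0.038, 0.001], [0.038, 0.999, 0.0], [-0.001, 0.0, -1.0]]
wrist_force: [-1.7, 0.8, 0.2]
opening: 0.0353
finger_force: 62.7
t: 17.65
tool_pos: [0.5283, -0.207, 0.0749]
tool_rot: [[-0.999, 0.038, 0.001], [0.038, 0.999, 0.001], [-0.001, 0.001, -1.0]]
wrist_force: [-3.3, 2.8, 7.0]
opening: 0.0352
finger_force: 63.7
```

```bash
python3 -m jog '[[[0,0,-0.05,0,0,0,5.5],[0,0,-0.05,0,0,0,5.5],[0,0,-0.05,0,0,0,5.5],[0,0,-2,0,0,0,5.5],[0,0,-6,0,0,0,5.5],[0,0,-11,0,0,0,5.5],[0,0,-16,0,0,0,5.5],[0,0,-17.5,0,0,0,5.5]]]'
python3 - <<'E'
from h import *
r=go(.648,-.102,.25,87.8)
E
```

```text
t: 18.45
tool_pos: [0.5304, -0.2082, 0.2541]
tool_rot: [[-0.999, 0.038, 0.009], [0.038, 0.999, -0.002], [-0.009, -0.001, -1.0]]
wrist_force: [0.7, 0.5, 0.3]
opening: 0.0551
finger_force: 0.0
[-11.35  11.06   0.5 ] az 0.02
```

```bash
python3 -m jog '[[[-11.4,11.1,0,0,0,0,5.5],[-11.4,11.1,0,0,0,0,5.5],[-11.4,11.1,0,0,0,0,5.5],[-11.4,11.1,0,0,0,0,5.5],[-11.4,11.1,0,0,0,0,5.5],[-11.4,11.1,0,0,0,0,5.5]]]'
python3 - <<'E'
from h import *
r=go(.648,-.102,.168,87.8)
c=get_image("top");s=get_image("side")
cv2.imwrite("pics/i.png",np.hstack([cv2.resize(c["img"][110:280,160:415],(400,267)),cv2.resize(s["img"][120:300,220:490],(400,267))]))
E
```

```text
t: 19.05
tool_pos: [0.6451, -0.1019, 0.2476]
tool_rot: [[-0.999, 0.039, -0.002], [0.039, 0.999, -0.001], [0.001, -0.001, -1.0]]
wrist_force: [-0.4, -0.8, 0.7]
opening: 0.0551
finger_force: 0.0
[-0.3   0.01  7.96] az -0.06
```

View pics/i.png

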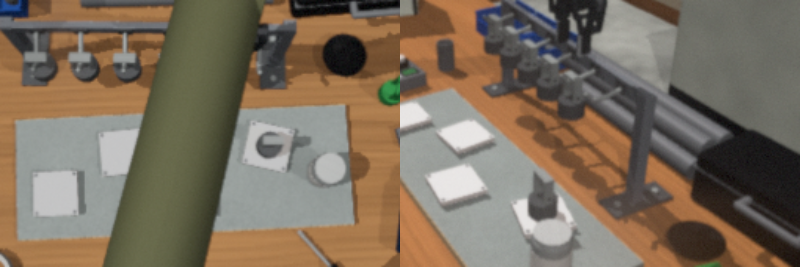

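Weight 1 stands centred on cover 4 (left panel 270,145), and the next weight hangs where I measured it.

```bash
python3 -m jog '[[[-0.2,0,3,0,0,0,5.5],[-0.2,0,6,0,0,0,5.5],[-0.2,0,8,0,0,0,5.5],[-0.2,0,8,0,0,0,5.5],[-0.2,0,8,0,0,0,2.5],[-0.2,0,8,0,0,0,2.5],[-0.2,0,8,0,0,0,2.5],[-0.2,0,8,0,0,0,2.5]]]' 60
python3 -m jog '[[[0,0,0,0,0,0,2.5],[0,0,0,0,0,0,2.5]]]' 60
python3 -m jog '[[[0,0,-1,0,0,0,2.5],[0,0,-2,0,0,0,2.5],[0,0,-2.6,0,0,0,2.5],[0,0,-2.6,0,0,0,2.5],[2,0,-2.6,0,0,0,2.5],[4,0,-2.6,0,0,0,2.5],[7,0,-2.6,0,0,0,2.5],[7,0,-2.6,0,0,0,2.5]]]'
python3 - <<'E'
from h import *
r=go(.4405,-.0632,.11,87.8)
E
```

```text
t: 19.95
tool_pos: [0.6487, -0.1012, 0.1701]
tool_rot: [[-0.999, 0.038, 0.003], [0.038, 0.999, -0.001], [-0.003, -0.001, -1.0]]
wrist_force: [-0.5, -1.6, 4.4]
opening: 0.035
finger_force: 61.4
t: 20.15
tool_pos: [0.6487, -0.1013, 0.17]
tool_rot: [[-0.999, 0.038, 0.002], [0.038, 0.999, -0.001], [-0.002, -0.001, -1.0]]
wrist_force: [-0.1, -2.8, 6.5]
opening: 0.035
finger_force: 61.6
t: 20.95
tool_pos: [0.5742, -0.098, 0.1934]
tool_rot: [[-0.999, 0.039, -0.004], [0.039, 0.999, 0.002], [0.004, 0.002, -1.0]]
wrist_force: [-0.8, 0.8, -3.7]
opening: 0.0352
finger_force: 60.9
[13.46  2.94  8.4 ] az -0.04
```

```bash
python3 -m jog '[[[4,1,0,0,0,0,2.5],[8.5,2,2,0,0,0,2.5],[12,2.9,5,0,0,0,2.5],[13.5,2.9,8.4,0,0,0,2.5],[13.5,2.9,8.4,0,0,0,2.5],[13.5,2.9,8.4,0,0,0,2.5]]]'
python3 -m jog '[[[0,0,1.2,0,0,0,2.5],[0,0,2.2,0,0,0,2.5],[0,0,2.8,0,0,0,2.5],[0,0,3.1,0,0,0,2.5],[0,0,3.2,0,0,0,2.5],[0,0,3.2,0,0,0,2.5]]]'
python3 - <<'E'
from h import *
r=go(.4405,-.0632,.0758,87.8)
E
```

```text
t: 21.55
tool_pos: [0.4453, -0.0638, 0.111]
tool_rot: [[-0.999, 0.038, 0.001], [0.038, 0.999, -0.0], [-0.001, -0.0, -1.0]]
wrist_force: [1.0, -0.6, -2.9]
opening: 0.0351
finger_force: 61.2
t: 22.15
tool_pos: [0.4444, -0.0636, 0.0783]
tool_rot: [[-0.999, 0.038, 0.0], [0.038, 0.999, -0.0], [-0.0, -0.0, -1.0]]
wrist_force: [0.2, 0.1, -3.5]
opening: 0.0352
finger_force: 61.5
[0.4  0.03 0.25] az 0.03
```

```bash
python3 -m jog '[[[0.4,0,0,0,0,0,2.5],[0.4,0,0.1,0,0,0,2.5],[0.4,0,0.2,0,0,0,2.5],[0.4,0,0.2,0,0,0,2.5]]]'
python3 -m jog '[[[0,0,0.1,0,0,0,2.5],[0,0,0.1,0,0,0,2.5]]]'
```

```text
t: 22.55
tool_pos: [0.4403, -0.0633, 0.0763]
tool_rot: [[-0.999, 0.038, 0.0], [0.038, 0.999, 0.0], [-0.0, 0.0, -1.0]]
wrist_force: [-0.4, 0.5, -2.6]
opening: 0.035
finger_force: 61.5
t: 22.75
tool_pos: [0.4405, -0.0633, 0.0762]
tool_rot: [[-0.999, 0.038, -0.0], [0.038, 0.999, 0.001], [0.0, 0.001, -1.0]]
wrist_force: [-3.6, 0.9, 6.0]
opening: 0.0353
finger_force: 62.5
```

Contact, so release and go on to the weight at y = 0.047 for cover 2.

```bash
python3 -m jog '[[[0,0,-0.05,0,0,0,5.5],[0,0,-0.05,0,0,0,5.5],[0,0,-0.05,0,0,0,5.5],[0,0,-2,0,0,0,5.5],[0,0,-6,0,0,0,5.5],[0,0,-11,0,0,0,5.5],[0,0,-16,0,0,0,5.5],[0,0,-17.5,0,0,0,5.5]]]'
python3 m.py
python3 - <<'E'
from h import *
r=go(.6545,.0474,.25,87.8)
E
```

```text
t: 23.55
tool_pos: [0.443, -0.0637, 0.2559]
tool_rot: [[-0.999, 0.038, 0.009], [0.038, 0.999, 0.001], [-0.009, 0.002, -1.0]]
wrist_force: [0.5, -1.0, -1.1]
opening: 0.0548
finger_force: 0.0
cover [0.4465 0.1951] sides [0.0799 0.0776] area 635.5
cover [0.522 0.069] sides [0.0789 0.0795] area 627.0
bail [143 144 145 146 147 148] 176 188 [0.6593 0.1954]
bail [143 144 145 146 147 148] 204 217 [0.6575 0.1216]
bail [144 145 146 147 148 149] 232 246 [0.6532 0.0473]
bail [144 145 146 147 148 149] 261 274 [ 0.6516 -0.0269]
[-20.79  11.88   0.48] az 0.04
```

```bash
python3 -m jog '[[[-20.9,11.9,0.3,0,0,0,5.5],[-20.9,11.9,0.3,0,0,0,5.5],[-20.9,11.9,0.3,0,0,0,5.5],[-20.9,11.9,0.3,0,0,0,5.5],[-20.9,11.9,0.3,0,0,0,5.5],[-20.9,11.9,0.3,0,0,0,5.5],[-20.9,11.9,0.3,0,0,0,5.5],[-20.9,11.9,0.3,0,0,0,5.5]]]'
python3 - <<'E'
from h import *
r=go(.6545,.0473,.168,87.8)
E
```

```text
t: 24.45
tool_pos: [0.6526, 0.0462, 0.2462]
tool_rot: [[-0.999, 0.039, -0.002], [0.039, 0.999, -0.001], [0.002, -0.001, -1.0]]
wrist_force: [0.4, 0.1, -0.3]
opening: 0.0547
finger_force: 0.0
[-0.2   0.13  7.82] az -0.06
```

```bash
python3 -m jog '[[[-0.1,0.1,3,0,0,0,5.5],[-0.1,0.1,6,0,0,0,5.5],[-0.1,0.1,7.9,0,0,0,5.5],[-0.1,0.1,7.9,0,0,0,5.5],[-0.1,0.1,7.9,0,0,0,2.5],[-0.1,0.1,7.9,0,0,0,2.5],[-0.1,0.1,7.9,0,0,0,2.5],[-0.1,0.1,7.9,0,0,0,2.5]]]' 60
python3 -m jog '[[[0,0,0,0,0,0,2.5],[0,0,0,0,0,0,2.5]]]' 60
python3 -m jog '[[[0,0,-1,0,0,0,2.5],[0,0,-2,0,0,0,2.5],[0,0,-2.6,0,0,0,2.5],[0,0,-2.6,0,0,0,2.5],[2,0,-2.6,0,0,0,2.5],[4,0,-2.6,0,0,0,2.5],[7,0,-2.6,0,0,0,2.5],[7,0,-2.6,0,0,0,2.5]]]'
python3 - <<'E'
from h import *
r=go(.5225,.069,.11,87.8)
E
```

```text
t: 25.25
tool_pos: [0.6553, 0.048, 0.1703]
tool_rot: [[-0.999, 0.038, 0.002], [0.038, 0.999, 0.0], [-0.002, 0.0, -1.0]]
wrist_force: [-2.0, -1.7, 5.3]
opening: 0.0351
finger_force: 61.5
t: 25.45
tool_pos: [0.6553, 0.0479, 0.1702]
tool_rot: [[-0.999, 0.038, 0.002], [0.038, 0.999, 0.0], [-0.002, 0.0, -1.0]]
wrist_force: [-3.0, -1.4, 7.2]
opening: 0.0352
finger_force: 61.6
t: 26.25
tool_pos: [0.5809, 0.0514, 0.1933]
tool_rot: [[-0.999, 0.037, -0.005], [0.037, 0.999, 0.001], [0.005, 0.001, -1.0]]
wrist_force: [0.5, 0.6, -3.4]
opening: 0.035
finger_force: 60.6
[5.86 1.53 8.36] az 0.07
```

```bash
python3 -m jog '[[[3,0.8,1,0,0,0,2.5],[5.9,1.5,5,0,0,0,2.5],[5.9,1.5,8.4,0,0,0,2.5],[5.9,1.5,8.4,0,0,0,2.5],[5.9,1.5,8.4,0,0,0,2.5]]]'
python3 -m jog '[[[0,0,1.2,0,0,0,2.5],[0,0,2.2,0,0,0,2.5],[0,0,2.8,0,0,0,2.5],[0,0,3.1,0,0,0,2.5],[0,0,3.2,0,0,0,2.5],[0,0,3.2,0,0,0,2.5]]]'
python3 - <<'E'
from h import *
r=go(.5235,.069,.0762,87.8)
E
```

```text
t: 26.75
tool_pos: [0.5272, 0.0681, 0.1109]
tool_rot: [[-0.999, 0.038, 0.001], [0.038, 0.999, -0.001], [-0.001, -0.001, -1.0]]
wrist_force: [0.2, -0.3, -3.0]
opening: 0.0352
finger_force: 61.4
t: 27.35
tool_pos: [0.5265, 0.0684, 0.0784]
tool_rot: [[-0.999, 0.038, 0.0], [0.038, 0.999, 0.0], [-0.0, 0.0, -1.0]]
wrist_force: [0.1, -0.1, -3.8]
opening: 0.0348
finger_force: 61.7
[0.3  0.05 0.21] az 0.03
```

```bash
python3 -m jog '[[[0.3,0,0,0,0,0,2.5],[0.3,0,0.1,0,0,0,2.5],[0.3,0,0.2,0,0,0,2.5],[0.3,0,0.2,0,0,0,2.5]]]'
python3 -m jog '[[[0,0,0.1,0,0,0,2.5],[0,0,0.1,0,0,0,2.5]]]'
```

```text
t: 27.75
tool_pos: [0.5235, 0.0686, 0.0765]
tool_rot: [[-0.999, 0.038, 0.0], [0.038, 0.999, 0.0], [-0.0, 0.0, -1.0]]
wrist_force: [-0.4, -0.4, -2.6]
opening: 0.0353
finger_force: 61.8
t: 27.95
tool_pos: [0.5235, 0.0686, 0.0765]
tool_rot: [[-0.999, 0.038, 0.0], [0.038, 0.999, 0.001], [-0.0, 0.001, -1.0]]
wrist_force: [-4.0, -0.1, 5.8]
opening: 0.0351
finger_force: 62.8
```

Contact again. Release, then the weight at y = 0.195 for cover 1.

```bash
python3 -m jog '[[[0,0,-0.05,0,0,0,5.5],[0,0,-0.05,0,0,0,5.5],[0,0,-0.05,0,0,0,5.5],[0,0,-2,0,0,0,5.5],[0,0,-6,0,0,0,5.5],[0,0,-11,0,0,0,5.5],[0,0,-16,0,0,0,5.5],[0,0,-17.5,0,0,0,5.5]]]'
python3 m.py
python3 - <<'E'
from h import *
r=go(.660,.1952,.25,87.8)
E
```

```text
t: 28.75
tool_pos: [0.5261, 0.0687, 0.2563]
tool_rot: [[-0.999, 0.038, 0.009], [0.038, 0.999, 0.003], [-0.009, 0.003, -1.0]]
wrist_force: [0.3, -0.0, 0.2]
opening: 0.0552
finger_force: 0.0
cover [ 0.4389 -0.0632] sides [0.0796 0.0817] area 283.5
bail [144 145 146 147 148 149] 261 274 [ 0.6516 -0.0269]
[-13.    13.14   0.42] az 0.04
```

```bash
python3 -m jog '[[[-13.2,13.1,0.3,0,0,0,5.5],[-13.2,13.1,0.3,0,0,0,5.5],[-13.2,13.1,0.3,0,0,0,5.5],[-13.2,13.1,0.3,0,0,0,5.5],[-13.2,13.1,0.3,0,0,0,5.5],[-13.2,13.1,0.3,0,0,0,5.5],[-13.2,13.1,0.3,0,0,0,5.5]]]'
python3 - <<'E'
from h import *
r=go(.660,.1952,.168,87.8)
c=get_image("top");s=get_image("side")
cv2.imwrite("pics/j.png",np.hstack([cv2.resize(c["img"][110:280,160:415],(400,267)),cv2.resize(s["img"][100:280,200:470],(400,267))]))
E
```

```text
t: 29.55
tool_pos: [0.6594, 0.1927, 0.246]
tool_rot: [[-0.999, 0.04, -0.002], [0.04, 0.999, -0.001], [0.002, -0.002, -1.0]]
wrist_force: [-0.1, -0.8, 0.4]
opening: 0.0546
finger_force: 0.0
[-0.06  0.27  7.8 ] az -0.07
```

View pics/j.png

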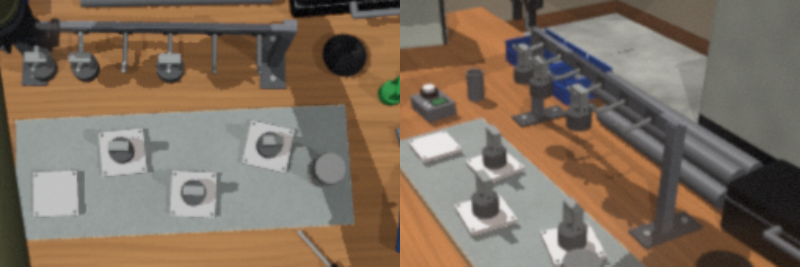

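Three weights stand upright and centred on covers 2–4 (left panel 122,150; 192,192; 270,145). The last one goes on cover 1 at (55,193).

```bash
python3 -m jog '[[[-0.1,0.2,3,0,0,0,5.5],[-0.1,0.2,6,0,0,0,5.5],[-0.1,0.2,7.9,0,0,0,5.5],[-0.1,0.2,7.9,0,0,0,5.5],[-0.1,0.2,7.9,0,0,0,2.5],[-0.1,0.2,7.9,0,0,0,2.5],[-0.1,0.2,7.9,0,0,0,2.5],[-0.1,0.2,7.9,0,0,0,2.5]]]' 60
python3 -m jog '[[[0,0,0,0,0,0,2.5],[0,0,0,0,0,0,2.5]]]' 60
python3 -m jog '[[[0,0,-1,0,0,0,2.5],[0,0,-2,0,0,0,2.5],[0,0,-2.6,0,0,0,2.5],[0,0,-2.6,0,0,0,2.5],[2,0,-2.6,0,0,0,2.5],[4,0,-2.6,0,0,0,2.5],[7,0,-2.6,0,0,0,2.5],[7,0,-2.6,0,0,0,2.5]]]'
python3 - <<'E'
from h import *
from m import covers
covers(get_image("top"))
r=go(.4475,.1951,.11,87.8)
E
```

```text
t: 30.45
tool_pos: [0.6621, 0.1961, 0.1703]
tool_rot: [[-0.999, 0.038, 0.003], [0.038, 0.999, 0.001], [-0.003, 0.001, -1.0]]
wrist_force: [-0.6, -1.6, 5.0]
opening: 0.0348
finger_force: 61.7
t: 30.65
tool_pos: [0.6621, 0.1961, 0.1703]
tool_rot: [[-0.999, 0.038, 0.002], [0.038, 0.999, 0.001], [-0.002, 0.001, -1.0]]
wrist_force: [-1.5, -1.9, 6.2]
opening: 0.0352
finger_force: 61.8
t: 31.45
tool_pos: [0.5873, 0.2, 0.1934]
tool_rot: [[-0.999, 0.036, -0.005], [0.036, 0.999, 0.001], [0.005, 0.001, -1.0]]
wrist_force: [0.7, 0.3, -4.2]
opening: 0.035
finger_force: 60.8
cover [ 0.439  -0.0632] sides [0.0794 0.0816] area 280.5
cover [0.4465 0.1951] sides [0.0799 0.0776] area 648.0
cover [0.5217 0.069 ] sides [0.0799 0.0806] area 644.0
cover [ 0.5186 -0.191 ] sides [0.0966 0.0607] area 221.5
[14.16 -0.99  8.42] az 0.14
```

```bash
python3 -m jog '[[[4,-0.3,0,0,0,0,2.5],[8,-0.6,1,0,0,0,2.5],[12,-1,4,0,0,0,2.5],[14.1,-1,8,0,0,0,2.5],[14.1,-1,8.4,0,0,0,2.5],[14.1,-1,8.4,0,0,0,2.5]]]'
python3 -m jog '[[[0,0,1.2,0,0,0,2.5],[0,0,2.2,0,0,0,2.5],[0,0,2.8,0,0,0,2.5],[0,0,3.1,0,0,0,2.5],[0,0,3.2,0,0,0,2.5],[0,0,3.2,0,0,0,2.5]]]'
python3 - <<'E'
from h import *
r=go(.4485,.1951,.0762,87.8)
E
```

```text
t: 32.1
tool_pos: [0.4498, 0.1939, 0.1094]
tool_rot: [[-0.999, 0.038, -0.001], [0.038, 0.999, -0.001], [0.001, -0.001, -1.0]]
wrist_force: [0.5, 0.5, -3.5]
opening: 0.035
finger_force: 61.2
t: 32.7
tool_pos: [0.4503, 0.1944, 0.0783]
tool_rot: [[-0.999, 0.038, 0.0], [0.038, 0.999, 0.0], [-0.0, 0.0, -1.0]]
wrist_force: [0.5, 0.4, -4.4]
opening: 0.0353
finger_force: 61.5
[0.18 0.06 0.21] az 0.03
```

```bash
python3 -m jog '[[[0.2,0,0,0,0,0,2.5],[0.2,0,0.1,0,0,0,2.5],[0.2,0,0.2,0,0,0,2.5],[0.2,0,0.2,0,0,0,2.5]]]'
python3 -m jog '[[[0,0,0.1,0,0,0,2.5],[0,0,0.1,0,0,0,2.5]]]'
python3 -m jog '[[[0,0,-0.05,0,0,0,5.5],[0,0,-0.05,0,0,0,5.5],[0,0,-0.05,0,0,0,5.5],[0,0,-2,0,0,0,5.5],[0,0,-6,0,0,0,5.5],[0,0,-11,0,0,0,5.5],[0,0,-13,0,0,0,5.5],[0,0,-13,0,0,0,5.5]]]'
python3 - <<'E'
from h import *
c=get_image("top");s=get_image("side")
def btn(c):
    hsv=cv2.cvtColor(c["img"],cv2.COLOR_BGR2HSV); return ((hsv[...,2]>150)&(hsv[...,1]<60)).astype(np.uint8)
out=[]
for cam,(u0,u1,v0,v1) in ((c,(108,140,195,225)),(s,(205,235,150,175))):
    m=btn(cam); z=np.zeros_like(m); z[v0:v1,u0:u1]=m[v0:v1,u0:u1]
    n,l,st,ce=cv2.connectedComponentsWithStats(z); i=1+np.argmax(st[1:,4]); print(st[i],ce[i]); out.append(ce[i])
print(two(c,out[0],s,out[1]),onz(c,*out[0],.045))
E
```

```text
t: 33.1
tool_pos: [0.4482, 0.1947, 0.0767]
tool_rot: [[-0.999, 0.038, 0.0], [0.038, 0.999, 0.001], [-0.0, 0.001, -1.0]]
wrist_force: [-0.7, -0.4, -1.6]
opening: 0.0352
finger_force: 61.8
t: 33.3
tool_pos: [0.4484, 0.1946, 0.0766]
tool_rot: [[-0.999, 0.038, 0.0], [0.038, 0.999, 0.001], [-0.0, 0.001, -1.0]]
wrist_force: [-1.1, -0.8, 5.9]
opening: 0.0349
finger_force: 62.8
t: 34.1
tool_pos: [0.4503, 0.1956, 0.2091]
tool_rot: [[-0.999, 0.038, 0.006], [0.038, 0.999, 0.004], [-0.006, 0.005, -1.0]]
wrist_force: [0.0, 0.0, 0.2]
opening: 0.0549
finger_force: 0.0Traceback (most recent call last):
  File "<stdin>", line 8, in <module>
    return _wrapfunc(a, 'argmax', axis=axis, out=out, **kwds)
    return bound(*args, **kwds)
ValueError: attempt to get argmax of an empty sequence
```

```bash
python3 - <<'E'
from h import *
s=get_image("side")
hsv=cv2.cvtColor(s["img"],cv2.COLOR_BGR2HSV); m=((hsv[...,2]>150)&(hsv[...,1]<60)).astype(np.uint8)
z=np.zeros_like(m); z[150:175,205:235]=m[150:175,205:235]
n,l,st,ce=cv2.connectedComponentsWithStats(z); print(st[1:],ce[1:])
for h in (.04,.045,.05): print(h,[onz(s,*p,h)[:2] for p in ce[1:]])
go(.518,.414,.15,87.8)
E
```

```text
[[215 157   8   4  28]
 [216 169   7   6  17]] [[218.75   158.4643]
 [218.9412 171.7647]]
0.04 [array([0.5274, 0.4431]), array([0.4911, 0.3447])]
0.045 [array([0.524 , 0.4329]), array([0.488 , 0.3352])]
0.05 [array([0.5207, 0.4226]), array([0.485 , 0.3257])]
[-6.23 22.24  5.39] az 0.04
```

```bash
python3 -m jog '[[[-6.3,22.2,3,0,0,0,0],[-6.3,22.2,3,0,0,0,0],[-6.3,22.2,3,0,0,0,0],[-6.3,22.2,3,0,0,0,0],[-6.3,22.2,5.4,0,0,0,0],[-6.3,22.2,5.4,0,0,0,0],[-6.3,22.2,5.4,0,0,0,0],[-6.3,22.2,5.4,0,0,0,0]]]'
python3 - <<'E'
from h import *
go(.518,.413,.06,87.8)
c=get_image("top");s=get_image("side")
cv2.imwrite("pics/k.png",np.hstack([cv2.resize(c["img"][110:280,130:385],(400,267)),cv2.resize(s["img"][100:280,180:450],(400,267))]))
E
```

```text
t: 35.05
tool_pos: [0.5198, 0.4121, 0.151]
tool_rot: [[-0.999, 0.04, -0.0], [0.04, 0.999, -0.001], [0.0, -0.001, -1.0]]
wrist_force: [0.1, -1.4, -0.1]
opening: -0.0
finger_force: 0.0
[0.19 0.1  9.1 ] az -0.07
```

View pics/k.png

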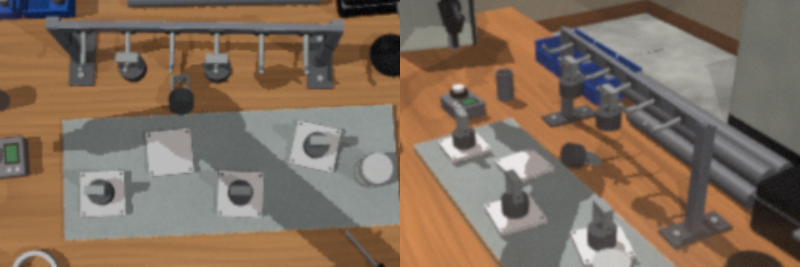

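Cover 2 at (168,152) has lost its weight: it was knocked off and now lies on its side on the bench at (180,95). I'll use the spare on the second hook (130,62) instead of picking up the fallen one.

```bash
python3 - <<'E'
from h import *
go(.659,.1217,.25,87.8)
E
sed -i 's/>185)/>165)/' m.py; python3 m.py
```

```text
[-15.04 -28.49  -9.75] az -0.09
cover [ 0.4173 -0.048 ] sides [0.0964 0.0491] area 216.0
cover [0.445  0.1951] sides [0.0828 0.0835] area 321.5
cover [ 0.4833 -0.3251] sides [0.0508 0.0511] area 235.0
cover [0.5128 0.0683] sides [0.0664 0.082 ] area 387.0
cover [ 0.5269 -0.2072] sides [0.0818 0.083 ] area 334.0
bail [143 144 145 146 147 148] 204 217 [0.6576 0.1212]
bail [144 145 146 147 148 149] 261 274 [ 0.6516 -0.0269]
```

```bash
python3 -m jog '[[[0,0,-5,0,0,0,5.5],[0,-3,-10,0,0,0,5.5],[-15.1,-28.5,-10,0,0,0,5.5],[-15.1,-28.5,-10,0,0,0,5.5],[-15.1,-28.5,-10,0,0,0,5.5],[-15.1,-28.5,-10,0,0,0,5.5],[-15.1,-28.5,-10,0,0,0,5.5],[-15.1,-28.5,-10,0,0,0,5.5]]]'
python3 - <<'E'
from h import *
go(.659,.1215,.25,87.8)
E
```

```text
t: 36.05
tool_pos: [0.66, 0.1212, 0.2528]
tool_rot: [[-0.999, 0.038, 0.002], [0.038, 0.999, 0.001], [-0.002, 0.001, -1.0]]
wrist_force: [0.8, 0.0, 0.3]
opening: 0.055
finger_force: 0.0
[0.11 0.02 0.28] az 0.01
```

```bash
python3 -m jog '[[[0.1,0,3,0,0,0,5.5],[0.1,0,6,0,0,0,5.5],[0.1,0,8.3,0,0,0,5.5],[0.1,0,8.3,0,0,0,5.5],[0.1,0,8.3,0,0,0,2.5],[0.1,0,8.3,0,0,0,2.5],[0.1,0,8.3,0,0,0,2.5],[0.1,0,8.3,0,0,0,2.5]]]' 60
python3 -m jog '[[[0,0,0,0,0,0,2.5],[0,0,0,0,0,0,2.5]]]' 60
python3 -m jog '[[[0,0,-1,0,0,0,2.5],[0,0,-2,0,0,0,2.5],[0,0,-2.6,0,0,0,2.5],[0,0,-2.6,0,0,0,2.5],[2,0,-2.6,0,0,0,2.5],[4,0,-2.6,0,0,0,2.5],[7,0,-2.6,0,0,0,2.5],[7,0,-2.6,0,0,0,2.5]]]'
python3 - <<'E'
from h import *
from m import covers
c=get_image("top");covers(c);s=get_image("side")
hsv=cv2.cvtColor(s["img"],cv2.COLOR_BGR2HSV)
m=((hsv[...,2]>150)&(hsv[...,1]<40)).astype(np.uint8);m[:150]=0
k,_=cv2.findContours(m,cv2.RETR_EXTERNAL,cv2.CHAIN_APPROX_NONE)
for q in k:
    if cv2.contourArea(q)>120:
        a=cv2.approxPolyDP(cv2.convexHull(q),4,True)[:,0]
        print(cv2.contourArea(q),[onz(s,*p,.032)[:2].round(3).tolist() for p in a])
go(.5235,.069,.11,87.8)
E
```

```text
t: 36.85
tool_pos: [0.6594, 0.1235, 0.1703]
tool_rot: [[-0.999, 0.038, 0.003], [0.038, 0.999, 0.001], [-0.003, 0.001, -1.0]]
wrist_force: [-1.9, -1.6, 4.2]
opening: 0.0355
finger_force: 61.5
t: 37.05
tool_pos: [0.6594, 0.1234, 0.1703]
tool_rot: [[-0.999, 0.038, 0.003], [0.038, 0.999, 0.001], [-0.003, 0.001, -1.0]]
wrist_force: [-1.4, -0.6, 6.8]
opening: 0.0354
finger_force: 61.8
t: 37.85
tool_pos: [0.5845, 0.1268, 0.1933]
tool_rot: [[-0.999, 0.036, -0.005], [0.036, 0.999, 0.001], [0.005, 0.001, -1.0]]
wrist_force: [0.3, 0.7, -4.2]
opening: 0.0348
finger_force: 60.7
cover [ 0.4388 -0.063 ] sides [0.0826 0.0835] area 388.0
cover [0.5211 0.0683] sides [0.0838 0.0842] area 710.5
cover [ 0.5273 -0.2076] sides [0.0837 0.0853] area 386.5
267.0 [[0.569, -0.544], [0.538, -0.554], [0.529, -0.525], [0.562, -0.516]]
412.0 [[0.586, -0.158], [0.59, -0.25], [0.544, -0.291], [0.541, -0.231]]
276.5 [[0.336, 0.308], [0.298, 0.26], [0.252, 0.313], [0.289, 0.35]]
8940.5 [[0.364, 0.242], [0.575, 0.246], [0.591, -0.127], [0.438, -0.332], [0.374, -0.366]]
394.5 [[1.034, 0.115], [0.978, 0.147], [0.979, 0.282], [1.105, 0.208]]
[ 6.25 -5.99  8.42] az 0.07
```

Cover 2 has not moved (0.521, 0.068).

```bash
python3 -m jog '[[[3,-3,1,0,0,0,2.5],[6.2,-6,4,0,0,0,2.5],[6.2,-6,8.4,0,0,0,2.5],[6.2,-6,8.4,0,0,0,2.5],[6.2,-6,8.4,0,0,0,2.5],[6.2,-6,8.4,0,0,0,2.5]]]'
python3 -m jog '[[[0,0,1.2,0,0,0,2.5],[0,0,2.2,0,0,0,2.5],[0,0,2.8,0,0,0,2.5],[0,0,3.1,0,0,0,2.5],[0,0,3.2,0,0,0,2.5],[0,0,3.2,0,0,0,2.5]]]'
python3 - <<'E'
from h import *
r=go(.5235,.0685,.0764,87.8)
E
```

```text
t: 38.55
tool_pos: [0.5271, 0.0696, 0.1126]
tool_rot: [[-0.999, 0.037, 0.004], [0.037, 0.999, 0.001], [-0.004, 0.001, -1.0]]
wrist_force: [0.7, 0.0, -3.8]
opening: 0.0355
finger_force: 62.0
t: 39.15
tool_pos: [0.5243, 0.0686, 0.0782]
tool_rot: [[-0.999, 0.038, 0.0], [0.038, 0.999, -0.0], [-0.0, -0.0, -1.0]]
wrist_force: [1.2, -0.2, -4.1]
opening: 0.0347
finger_force: 62.2
[ 0.08 -0.01  0.18] az 0.04
```

```bash
python3 -m jog '[[[0.1,0,0.1,0,0,0,2.5],[0.1,0,0.2,0,0,0,2.5],[0.1,0,0.2,0,0,0,2.5]]]'
python3 -m jog '[[[0,0,0.1,0,0,0,2.5],[0,0,0.1,0,0,0,2.5]]]'
python3 -m jog '[[[0,0,-0.05,0,0,0,5.5],[0,0,-0.05,0,0,0,5.5],[0,0,-0.05,0,0,0,5.5],[0,0,-2,0,0,0,5.5],[0,0,-6,0,0,0,5.5],[0,0,-11,0,0,0,5.5],[0,0,-13,0,0,0,5.5],[0,0,-13,0,0,0,5.5]]]'
python3 - <<'E'
from h import *
go(.518,.413,.15,87.8)
E
```

```text
t: 39.45
tool_pos: [0.5234, 0.0687, 0.0766]
tool_rot: [[-0.999, 0.038, 0.0], [0.038, 0.999, 0.0], [-0.0, 0.0, -1.0]]
wrist_force: [0.3, 0.5, -3.5]
opening: 0.0351
finger_force: 62.3
t: 39.65
tool_pos: [0.5236, 0.0688, 0.0765]
tool_rot: [[-0.999, 0.038, 0.0], [0.038, 0.999, 0.001], [-0.0, 0.001, -1.0]]
wrist_force: [-3.0, -0.1, 5.0]
opening: 0.0352
finger_force: 63.3
t: 40.45
tool_pos: [0.5258, 0.069, 0.2093]
tool_rot: [[-0.999, 0.038, 0.007], [0.038, 0.999, 0.003], [-0.007, 0.003, -1.0]]
wrist_force: [-0.4, 0.7, -1.3]
opening: 0.0552
finger_force: 0.0
[ 2.13 34.33  6.02] az 0.03
```

```bash
python3 -m jog '[[[2,34.3,0,0,0,0,0],[2,34.3,0,0,0,0,0],[2,34.3,0,0,0,0,0],[2,34.3,0,0,0,0,0],[2,34.3,0,0,0,0,0],[2,34.3,0,0,0,0,0],[2,34.3,0,0,0,0,0],[2,34.3,0,0,0,0,0]]]'
python3 -m jog '[[[0,0,4,0,0,0,0],[0,0,6,0,0,0,0],[0,0,6,0,0,0,0]]]'
python3 - <<'E'
from h import *
go(.518,.413,.06,87.8)
c=get_image("top");s=get_image("side")
cv2.imwrite("pics/l.png",np.hstack([cv2.resize(c["img"][110:280,130:385],(400,267)),cv2.resize(s["img"][100:280,180:450],(400,267))]))
E
```

```text
t: 41.25
tool_pos: [0.5117, 0.4204, 0.2021]
tool_rot: [[-1.0, 0.027, -0.004], [0.027, 1.0, 0.002], [0.004, 0.002, -1.0]]
wrist_force: [-1.1, 0.4, 0.1]
opening: 0.0001
finger_force: 0.0
t: 41.55
tool_pos: [0.5138, 0.4097, 0.1399]
tool_rot: [[-0.999, 0.038, -0.007], [0.038, 0.999, -0.007], [0.006, -0.007, -1.0]]
wrist_force: [-0.3, 1.1, 0.7]
opening: 0.0001
finger_force: 0.0
[-0.46  0.4   7.98] az 0.02
```

View pics/l.png

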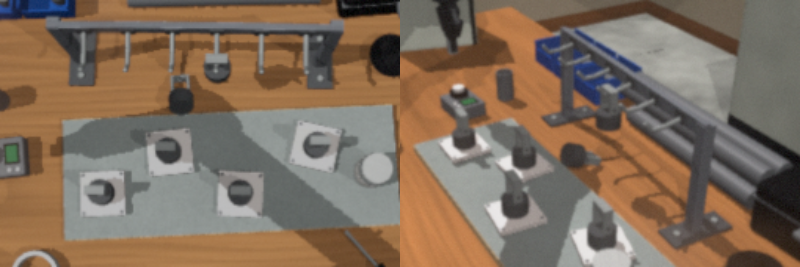

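All four covers carry an upright, centred weight (102,192; 168,150; 240,192; 318,145). Now the button.

```bash
python3 -m jog '[[[-0.2,0.1,4,0,0,0,0],[-0.2,0.1,7,0,0,0,0],[-0.2,0.1,8,0,0,0,0],[-0.2,0.1,8,0,0,0,0]]]'
python3 -m jog '[[[0,0,0.3,0,0,0,0],[0,0,0.6,0,0,0,0],[0,0,0.9,0,0,0,0],[0,0,0.9,0,0,0,0]]]'
python3 - <<'E'
from h import *
go(.518,.413,.048,87.8)
E
```

```text
t: 42.05
tool_pos: [0.5181, 0.4127, 0.065]
tool_rot: [[-0.999, 0.038, -0.001], [0.038, 0.999, -0.001], [0.001, -0.001, -1.0]]
wrist_force: [0.4, 0.5, 0.9]
opening: -0.0002
finger_force: 0.0
t: 42.45
tool_pos: [0.5183, 0.4132, 0.0566]
tool_rot: [[-0.999, 0.038, 0.0], [0.038, 0.999, 0.0], [-0.0, 0.0, -1.0]]
wrist_force: [-0.2, -0.0, 0.4]
opening: -0.0001
finger_force: 0.0
[ 0.03 -0.03  0.86] az 0.04
```

```bash
python3 -m jog '[[[0,0,0.2,0,0,0,0],[0,0,0.4,0,0,0,0],[0,0,0.6,0,0,0,0],[0,0,0.6,0,0,0,0]]]'
python3 -m jog '[[[0,0,0.15,0,0,0,0],[0,0,0.3,0,0,0,0],[0,0,0.3,0,0,0,0]]]'
```

```text
t: 42.85
tool_pos: [0.5185, 0.4134, 0.0506]
tool_rot: [[-0.999, 0.038, 0.001], [0.038, 0.999, 0.001], [-0.001, 0.001, -1.0]]
wrist_force: [-0.5, -0.2, 3.9]
opening: 0.0001
finger_force: 1.8
t: 43.15
tool_pos: [0.5186, 0.4134, 0.0499]
tool_rot: [[-0.999, 0.038, 0.0], [0.038, 0.999, 0.001], [-0.0, 0.001, -1.0]]
wrist_force: [-4.8, -3.9, 15.1]
opening: -0.0001
finger_force: 7.4
```

The force rises from 3.9 to 15 N at the stop, so the button is fully down. Release and do a last check in numbers.

```bash
python3 -m jog '[[[0,0,-1,0,0,0,0],[0,0,-4,0,0,0,0],[0,0,-8,0,0,0,0],[0,0,-12,0,0,0,0],[0,0,-15,0,0,0,0],[0,0,-15,0,0,0,0],[0,0,-15,0,0,0,0]]]'
python3 - <<'E'
from h import *
from m import covers
c=get_image("top")
covers(c)
for p in [(.4465,.195),(.5215,.0687),(.439,-.063),(.5275,-.207)]:
    u,v=proj(c,(*p,.05)).round().astype(int); print(p,c["img"][v-3:v+4,u-3:u+4].mean().round())
E
```

```text
t: 43.85
tool_pos: [0.5184, 0.4132, 0.1976]
tool_rot: [[-0.999, 0.038, 0.001], [0.038, 0.999, 0.001], [-0.001, 0.001, -1.0]]
wrist_force: [0.4, 0.0, -1.1]
opening: 0.0002
finger_force: 0.0
cover [ 0.4385 -0.0628] sides [0.0853 0.0796] area 295.0
cover [0.445  0.1951] sides [0.0828 0.0835] area 326.0
cover [ 0.4833 -0.3251] sides [0.0508 0.0511] area 234.5
cover [0.5077 0.0674] sides [0.0597 0.0832] area 214.0
cover [ 0.5268 -0.2073] sides [0.0818 0.0827] area 324.5
(0.4465, 0.195) 115.0
(0.5215, 0.0687) 88.0
(0.439, -0.063) 94.0
(0.5275, -0.207) 107.0
```

All four cover middles are dark with a weight on them, and the covers are where they were.

```bash
python3 -c "
from workcell import *
print(close_job())"
```

```text
the job is handed in; nothing more can be done
None
```

The job is handed in: all four covers lie gasket down with an upright weight in the middle of each, and the timer's start button was pressed and released; one placed weight was knocked off cover 2, so I replaced it with a spare and left it lying on the bench.

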